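# Lay out the sign-off tools round the check box

### The arm

A 6-joint arm with a two-finger parallel gripper is mounted at the origin on a cart in front of the work surface, level with it; the furniture and walls round the work are solid. World frame = base frame: x ahead of the robot, y to its left, z up, the work surface at z = 0. Lengths are in m, angles in rad, forces in N, time in s.
With the tool pointing down it reaches from about 0.3 to 0.775 m from the base axis. Payload 14.6 kg.
Tool frame: the origin (TCP) lies on the centre line of the jaws, within the pads' length; the fingertips stand ctrl.tcp_to_tips ahead of it and the grasp point (between the pads) lies 2 mm behind it (ctrl.tcp_to_tips is the distance from the TCP to the fingertips, in m); z points along the fingers, y is the line along which they close (so a half turn about z gives the same grasp; the last joint's range is limited). The gripper opens to 94 mm and grips with 3 to 60 N. Pads are 16 mm wide; open, the fingers measure 119 mm over their backs; the gripper's body (75 mm by 177 mm) begins 78 mm behind the grasp point.
Start: joints at [-1.286, 0.3, 1.521, -0, 1.321, -0.067], TCP at [0.19, -0.516, 0.222] pointing down, gripper open.
Joint ranges: [-3.03, 3.03], [-0.79, 2.21], [0.23, 2.52], [-1.04, 4.18], [0, 3.07], [-2.55, 2.55]. Speed limits (rad/s): [2.22, 2.22, 2.57, 3.14, 3.14, 3.14].

### API

Orientations are given as [roll, pitch, yaw] about the fixed x, y, z axes, in that order (R = Rz(yaw) Ry(pitch) Rx(roll)).
In Python, from station import telemetry, viewer, hand_in, ctrl gives the robot as it stands.
- The arm moves only by the tool step_arm, never from a script. Its argument "plan" is a list of rows, each an object of numbers: "dx", "dy", "dz": the shift along the tool's x, y, z scaled (see below); "rx", "ry", "rz": the turn, a rotation vector about the tool's x, y, z scaled (see below); "claw": the closure, from 0 (fully open) to 1 (shut). In form: [{"dx": .., "dy": .., "dz": .., "rx": .., "ry": .., "rz": .., "claw": ..}, ...]. A call has 1 to 10 rows; each row shifts and turns the commanded pose from where the row before left it, along the tool's axes as they then stand; what a row does not reach is not made up. The controller multiplies each number of a shift by 0.1 m and each number of a turn by 90 degrees. A row lasts 1/10 s, in which the tool goes at most 50 mm and 8.59 degrees, less where a joint would pass 70% of its speed; a pose out of reach is approached as far as the arm can. A call with a number of a shift or a turn outside -1 to 1 is refused whole. A call with a gripper value outside its range is refused whole. The fingers move at their own pace and stop on an object; "grip_force" is the grip in N (left out, the last holds). Time passes only in rows, so rows that do not move let the fingers close. It gives the time, the measured TCP pose, the force, the opening and the grip force at its end, in the units of the state.
- telemetry.get_obs(): the state, without advancing time (a new reading comes with each control period).
- viewer.camera(name): name is "scene" or "top" or "wrist"; returns a dict with "img" (420x560x3 uint8, red, green, blue), "z_map" (420x560 float32, m along the optical axis (not along the pixel's ray), 0 where there is no reading), "fx", "fy", "cx", "cy" (pixels), "R" (3x3) and "t" (3): a world point X has camera coordinates R X + t; the wrist camera has in their place "tool_from_camera" (4x4, takes a point from camera to tool coordinates, whose origin is the TCP and whose axes are the flange's). Camera axes: x right, y down, z forward; pixel columns grow to the right and rows downward; lengths in m; the calibration is good to about 2 mm. A picture is of the moment at which its call begins: read the wrist's pose just before it.
- hand_in(): hands the job in; it is judged then, once.
Trained networks look in a picture, given as the dict that the camera call returned (one of the last four; its "shot" number tells which), for a name from the list of things; names that differ only in an ending like _2 or _b are one class to them, and where a whole thing is asked for, a point or a joint stands for the part that bears it (a point fixed in the world has none). Each returns a list of dicts, best first, with "score" (0 to 1); they miss things now and then, are a little off and sometimes report something else, mostly with a low value. They report only what shows in the picture. A call takes as long as a camera call. They do not tell look-alikes from the thing itself.
- viewer.recognise(target, picture): "rect" ([left, top, right, bottom] in pixels, round what is visible of it).
The state is a dict: "time_s": time; "qpos": joint angles; "joint_vel": joint speeds; "tau": joint torques, N m; "ee_pos": TCP position; "eef_rot": TCP orientation; "force": force on the tool from outside, world axes, zero at the start; "moment": the same for the moment, N m; "grip_width": finger opening in m; "grip_force": force on a finger pad.
Only numpy, scipy, OpenCV 4.12 (cv2) and the standard library are available. Lean on these libraries where they do the work, as an engineer would, in place of code of your own. Each camera call takes 0.05 s, during which the arm holds its last target. There are 200 camera calls.

### The job

Lay out the sign-off place round the blue-grey check box with the knobs on it, which stays where it is: flat on the bench, in line with the box, set the closed ink pad off the end of the box that is on the same side as the lidded parts box, with its long sides running the same way as the box's long sides, and set the round tally counter off the opposite end. Put the larger, taller roll behind the middle of the box (off the long side away from the robot) and stand the wooden-footed stamp upright on the middle of the ink pad, leaving a gap of about 25 mm between the box and each of pad, counter and roll. Leave the smaller roll, the plug adapter and everything stored at the far left end of the bench as they are.

Things in the scene. Friction and masses are not known exactly. Their poses are not given: they have to be found in the camera images.
- check_box: blue-grey die-cast box, fixed to the bench, 64 (x) x 110 (y) x 40 mm, with a small toggle lever and knobs on top up to 61 mm high; origin under its centre. x points to its back (away from the robot), y along its long side to the left; it stands turned up to about 0.2 rad. (A look-alike stored at the far left end of the bench, y > 0.6 m, is not meant.)
- parts_box: parts box with a plain pale flat lid, shut, no knobs, fixed, 75 x 151 x 37 mm, its long side pointing away from the robot; origin under its centre. It lies well to the left (about x = 0.64, y = 0.47) or well to the right (about x = 0.40, y = -0.26) of the check box, and only shows which end of the check box gets the ink pad.
- ink_pad: flat red-lidded ink pad, shut (the lid does not open), 52 (x) x 70 (y) x 14 mm, loose, about 0.12 kg; origin under its centre, z up. Grasp it across the 52 mm. Lies near the check box; the one stored at the far left back (y > 0.6 m) is not meant.
- stamp: hand stamp, loose, 58 mm high: block foot 22 (x) x 30 (y) x 10 mm, thin neck, round red-brown grip knob 26 mm across from 25 to 58 mm above the foot; origin under the foot's centre, z up. Stands upright at the start. The one stored at the far left back is not meant.
- label_roll: the larger roll: white label roll lying flat, 66 mm across, 26 mm high, small hole in the middle, loose; origin under its centre, z up. Grasp across the rim. The one stored at the far left end is not meant.
- tally_center (a point): round white hand tally counter lying on its back, loose, 43 mm across and 25 mm high; the point lies under the middle of its round case, z up. Seen in its own axes a thumb lever stands out at +x (to 26 mm from the middle) and a wire ring at -y (to 37 mm from the middle); a grasp across the case along the direction halfway between its +x and +y clears both.
- small_roll: the smaller roll: black tape lying flat, 62 mm across, 18 mm high, loose, origin under its centre, near the check box; leave it alone
- plug: white plug adapter with two prongs, 56 x 44 x 30 mm, loose, in whichever of those two places the parts box does not take; leave it alone
Things that resemble listed ones, but are neither listed nor needed, are in the scene too. What is shaped like the stamp but yellow is not meant. Leave any green or red look-alike of the label_roll alone.

How it is judged:
By the outcome, as a careful person would: the job done as asked, in the order asked, and still so for the second after the job is handed in, with the robot touching nothing.
It also fails if it takes over 104 s, if anything falls off the work surface, if the arm or the gripper's body presses on something with over 40 N, if the wrist force passes 120 N, or if a joint passes its speed limit or range.

## Working session

There is one attempt and no reset: what is moved stays moved. The work goes in short steps, Python scripts to look and compute and a tool call to move; the robot and the scene stay as the last step left them, time stands still between calls to the robot, and variables do not carry over. Pictures are saved under pics/ and viewed, at most 14 in all, crops included, and the job is handed in when it is done.

Besides the shell and the picture viewer there is one more tool, called after "Emit:" as name([rows], argument=value, ...), one row to a line, values as JSON. step_arm: Moves the arm, as the interface text tells. Shifts and turns lie within -1 to 1; 1 stands for 0.1 m of shift or 90 degrees of turn. Its arguments: {"type":"object","properties":{"plan":{"type":"array"},"grip_force":{"type":"number"}},"required":["plan"]}

```bash
ls; mkdir -p pics; cat > h.py <<'E'
import numpy as np, cv2, pickle
from station import telemetry, viewer, hand_in, ctrl
from scipy.spatial.transform import Rotation as Ro
def world(p):
    v,u=np.mgrid[0:420,0:560]; z=p['z_map']
    c=np.stack([(u-p['cx'])/p['fx']*z,(v-p['cy'])/p['fy']*z,z],-1)
    if 'tool_from_camera' in p:
        T=p['tool_from_camera']; o=p['obs']
        R=Ro.from_euler('xyz',o['eef_rot']).as_matrix()
        w=(c@T[:3,:3].T+T[:3,3])@R.T+o['ee_pos']
    else: w=(c-p['t'])@p['R']
    w[z==0]=np.nan
    return w
def cam(n,name):
    o=telemetry.get_obs(); p=viewer.camera(n); p['obs']=o
    cv2.imwrite(f'pics/{name}.png',p['img'][:,:,::-1]); pickle.dump(p,open(f'pics/{name}.pkl','wb'))
    return p
E
python3 - <<'E'
from h import *
print(ctrl.tcp_to_tips, telemetry.get_obs())
for n in ['top','scene']:
    p=cam(n,n+'0'); w=world(p)
    for t in ['check_box','parts_box','ink_pad','stamp','label_roll','tally_center','small_roll','plug']:
        for d in viewer.recognise(t,p)[:4]:
            l,a,r,b=[int(x) for x in d['rect']]
            m=w[a:b+1,l:r+1].reshape(-1,3); m=m[m[:,2]>0.006]
            print(n,t,round(d['score'],2),(l,a,r,b),np.round(np.median(m,0),3) if len(m) else None)
E
```

```text
pics
0.017 {'time_s': 0.0, 'qpos': array([-1.28562065e+00,  3.00458789e-01,  1.52157858e+00, -2.32614153e-05,
        1.32070751e+00, -6.66042351e-02]), 'joint_vel': array([ 0.00163025, -0.001822  , -0.00077082,  0.00173912, -0.00045296,
       -0.00141885]), 'tau': array([-7.82476745e-04, -5.31814992e+01, -3.52735662e+01,  7.07678357e-02,
        2.43098818e-02, -8.69456562e-05]), 'ee_pos': array([ 0.18943376, -0.51608686,  0.22189413]), 'eef_rot': array([-3.14044148e+00, -5.42056213e-05,  3.51785649e-01]), 'force': array([-0.01763058, -0.17719967, -0.15620617]), 'moment': array([0.00339975, 0.01751744, 0.0312928 ]), 'grip_force': 0.0, 'grip_width': 0.09400067913720116}
top check_box 0.81 (223, 185, 267, 212) [0.541 0.224 0.044]
top parts_box 0.87 (414, 223, 444, 280) [ 0.402 -0.253  0.038]
top ink_pad 0.81 (302, 131, 331, 163) [0.685 0.034 0.014]
top ink_pad 0.43 (222, 185, 268, 212) [0.541 0.224 0.044]
top stamp 0.57 (180, 219, 195, 233) [0.46  0.373 0.052]
top label_roll 0.76 (139, 201, 163, 224) [0.501 0.476 0.026]
top label_roll 0.74 (133, 239, 161, 264) [0.394 0.485 0.026]
top
[... 401 characters left out ...]
) [0.533 0.231 0.043]
scene parts_box 0.57 (388, 145, 403, 169) [ 0.452 -0.219  0.04 ]
scene ink_pad 0.92 (263, 143, 281, 167) [0.684 0.036 0.015]
scene stamp 0.62 (242, 265, 255, 285) [0.361 0.318 0.041]
scene stamp 0.57 (199, 253, 208, 271) [0.456 0.38  0.027]
scene label_roll 0.83 (98, 240, 131, 268) [0.595 0.542 0.026]
scene label_roll 0.69 (158, 292, 191, 323) [0.39  0.488 0.026]
scene label_roll 0.59 (144, 254, 175, 288) [0.494 0.48  0.026]
scene tally_center 0.75 (329, 195, 345, 207) [0.431 0.001 0.024]
scene tally_center 0.45 (145, 254, 174, 287) [0.493 0.479 0.026]
scene small_roll 0.65 (272, 236, 298, 263) [0.376 0.202 0.019]
scene plug 0.87 (132, 211, 149, 238) [0.641 0.46  0.028]
```

```bash
python3 - <<'E'
import cv2,numpy as np
a=cv2.imread('pics/top0.png'); b=cv2.imread('pics/scene0.png')
cv2.imwrite('pics/v1.png',cv2.resize(a[110:300,90:460],(800,411),interpolation=cv2.INTER_CUBIC))
cv2.imwrite('pics/v2.png',cv2.resize(b[120:350,80:420],(800,541),interpolation=cv2.INTER_CUBIC))
E
```

```text
(no output)
```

View pics/v1.png

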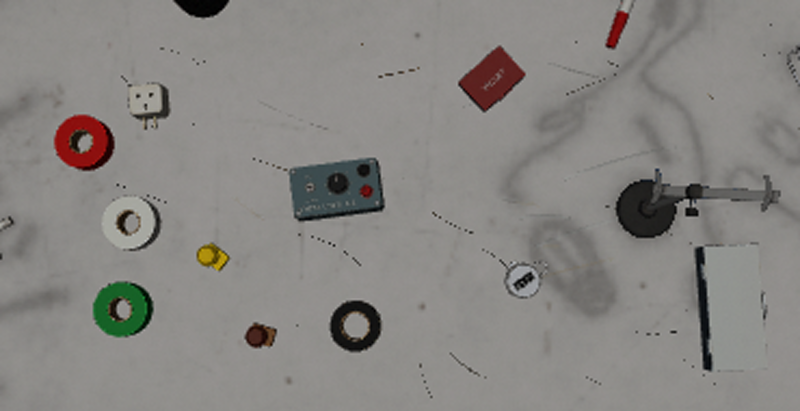

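View pics/v2.png

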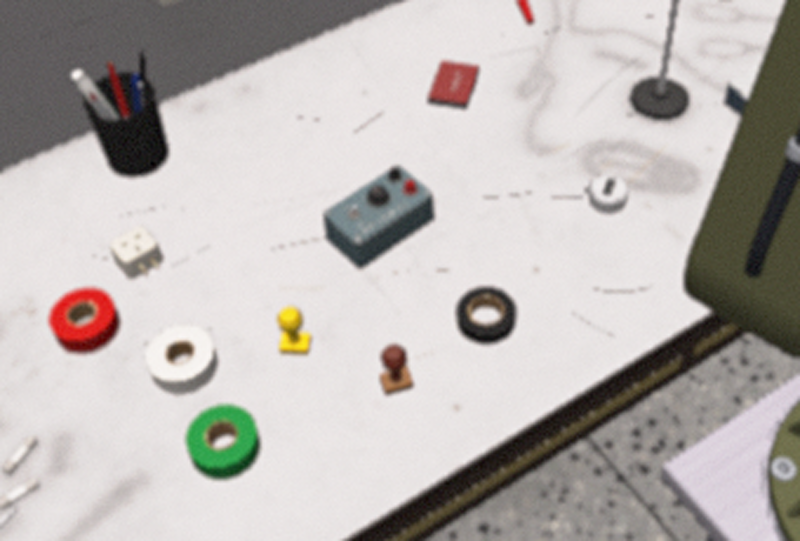

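The picture (top crop) shows the check box at crop (337,188), the red pad at (492,78), the tally at (523,282), and the white roll at (130,222) between the red and green ones. The brown stamp is at (260,335) and the parts box is on the right at (730,308), so the pad goes off the right end. A lamp-like stand is at (645,208).

```bash
python3 - <<'E'
from h import *
p=pickle.load(open('pics/top0.pkl','rb')); w=world(p)
def rect(l,a,r,b,z0,z1):
    m=w[a-3:b+4,l-3:r+4].reshape(-1,3); m=m[(m[:,2]>z0)&(m[:,2]<z1)]
    c,s,ang=cv2.minAreaRect((m[:,:2]*1000).astype(np.float32)); return np.round(c,1),np.round(s,1),round(ang,1),len(m)
print('box',rect(223,185,267,212,.034,.046))
print('pad',rect(302,131,331,163,.009,.02))
print('roll',rect(139,201,163,224,.02,.03))
print('tally',rect(326,232,341,247,.015,.03))
print('stamp',rect(198,255,222,275,.03,.07), rect(198,255,222,275,.004,.02))
print('small',rect(245,248,268,274,.01,.03))
# tall things
m=(w[:,:,2]>0.07)
n,lab,st,ce=cv2.connectedComponentsWithStats(m.astype(np.uint8))
for i in range(1,n):
    if st[i,4]>8:
        q=w[lab==i]; print(st[i],np.round(np.nanmin(q,0),2),np.round(np.nanmax(q,0),2))
print(p['tool_from_camera'] if 'tool_from_camera' in p else np.round(-p['R'].T@p['t'],2))
q=viewer.camera('wrist'); print(q['tool_from_camera'],q['fx'])
E
```

```text
box (array([543.9, 225.1]), array([ 61.5, 107.7]), 8.0, 714)
pad (array([685.3,  32.7]), array([52.4, 70.7]), 43.0, 474)
roll (array([500.9, 479.4]), array([64.3, 65.3]), 39.8, 389)
tally (array([435.8,  -4.2]), array([40.3, 44.8]), 90.0, 209)
stamp (array([364. , 315.2]), array([23.3, 23.3]), 89.1, 80) (array([362.7, 317.6]), array([67.1, 80.4]), 4.0, 88)
small (array([376.5, 200.2]), array([60.4, 58.4]), 0.1, 325)
[    0     0   560    86 40133] [ 0.82 -0.59  0.07] [0.87 0.87 0.41]
[157  76  36  36 556] [0.76 0.36 0.07] [0.84 0.44 0.15]
[391 188  60  22 460] [ 0.5  -0.23  0.07] [ 0.55 -0.11  0.28]
[  279   329   226    91 15335] [ 0.06 -0.13  0.16] [0.27 0.13 0.7 ]
[555 357   5  12  39] [ 0.16 -0.47  0.21] [ 0.18 -0.46  0.23]
[539 409  21  11 121] [ 0.18 -0.27  0.53] [ 0.19 -0.23  0.55]
[0.42 0.13 1.17]
[[-1.00350010e-03 -9.60143524e-01 -2.79505647e-01  8.25218677e-02]
 [ 9.99999307e-01 -1.13562380e-03  3.10771666e-04  6.19766534e-04]
 [-6.15798667e-04 -2.79505142e-01  9.60143998e-01 -1.62265743e-01]
 [ 0.00000000e+00  0.00000000e+00  0.00000000e+00  1.00000000e+00]] 361.8660412279693
```

Emit:
step_arm([
  {"dz": -0.4},
  {"dz": -0.4},
  {"dx": 0.31, "dy": -0.34},
  {"dx": 0.31, "dy": -0.34},
  {"dx": 0.31, "dy": -0.34},
  {"dx": 0.31, "dy": -0.34},
  {"dx": 0.31, "dy": -0.34},
  {"dx": 0.31, "dy": -0.34},
  {"dx": 0.31, "dy": -0.34},
  {"dx": 0.31, "dy": -0.34},
])

```text
$.plan[0]: bad value
```

Emit:
step_arm([
  {"dx": 0.31, "dy": -0.34},
  {"dx": 0.31, "dy": -0.34},
  {"dx": 0.31, "dy": -0.34},
  {"dx": 0.31, "dy": -0.34},
  {"rz": -0.095},
  {"rz": -0.095},
  {"rz": -0.095},
  {"rz": -0.095},
  {"rz": -0.095},
  {"rz": -0.095},
])

```text
$.plan[0]: bad value
```

Emit:
step_arm([
  {"rz": -0.095},
  {"rz": -0.095},
  {"rz": -0.095},
  {"rz": -0.095},
  {"rz": -0.095},
  {"rz": -0.095},
  {"rz": -0.095},
  {"rz": 0},
  {"rz": 0},
  {"rz": 0},
])

```text
$.plan[0]: bad value
```

Emit:
step_arm([
  {"dx": -0.135, "dy": 0.38, "dz": -0.125},
  {"dx": -0.135, "dy": 0.38, "dz": -0.125},
  {"dx": -0.135, "dy": 0.38, "dz": -0.125},
  {"dx": -0.135, "dy": 0.38, "dz": -0.125},
  {"dx": 0},
  {"dx": 0},
  {"dx": 0},
])

```text
$.plan[0]: bad value
```

```bash
cat >> h.py <<'E'
def rect(w,box,z0,z1):
    l,a,r,b=[int(x) for x in box]
    m=w[max(a-3,0):b+4,max(l-3,0):r+4].reshape(-1,3); m=m[(m[:,2]>z0)&(m[:,2]<z1)]
    if len(m)<5: return None
    c,s,ang=cv2.minAreaRect((m[:,:2]*1000).astype(np.float32)); return np.round(c,1),np.round(s,1),round(ang,1),len(m)
def pose():
    o=telemetry.get_obs(); print(round(o['time_s'],2),'pos',np.round(o['ee_pos']*1000,1),'rpy',np.round(np.degrees(o['eef_rot']),2),'q',np.round(o['qpos'],2),'F',np.round(o['force'],1),'w',round(o['grip_width']*1000,1),round(o['grip_force'],1)); return o
def go(x,y,z,yaw=None):
    "tool-axes shift (scaled) to world mm target, at present yaw; rz to reach yaw afterwards"
    o=telemetry.get_obs(); R=Ro.from_euler('xyz',o['eef_rot']).as_matrix()
    d=R.T@(np.array([x,y,z])/1000-o['ee_pos'])*10
    dy=None if yaw is None else -((yaw-np.degrees(o['eef_rot'][2])+180)%360-180)/90
    print('shift',np.round(d,3),'rz',dy)
E
python3 - <<'E'
from h import *
pose()
p=cam('wrist','w1'); w=world(p)
Z={'check_box':(.034,.046),'ink_pad':(.008,.022),'tally_center':(.015,.03),'stamp':(.03,.07),'label_roll':(.02,.03),'small_roll':(.01,.025)}
for t in Z:
    for d in viewer.recognise(t,p)[:3]: print(t,round(d['score'],2),np.round(d['rect']),rect(w,d['rect'],*Z[t]))
E
```

```text
0.95 pos [ 189.5 -516.3  222.4] rpy [-180.      0.     20.16] q [-1.29  0.3   1.52 -0.    1.32 -0.07] F [-0.7  0.1  0.1] w 93.9 0.0
```

View pics/w1.png

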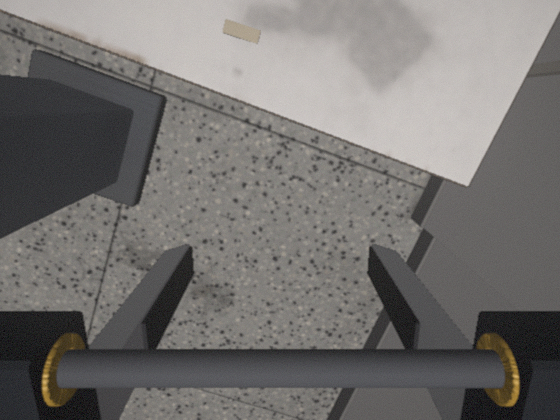

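All keys seem to be needed; I'll resend with every key.

Emit:
step_arm([
  {"dx": 0, "dy": 0, "dz": -0.4, "rx": 0, "ry": 0, "rz": 0, "claw": 0},
  {"dx": 0, "dy": 0, "dz": -0.4, "rx": 0, "ry": 0, "rz": 0, "claw": 0},
  {"dx": 0.31, "dy": -0.34, "dz": 0, "rx": 0, "ry": 0, "rz": 0, "claw": 0},
  {"dx": 0.31, "dy": -0.34, "dz": 0, "rx": 0, "ry": 0, "rz": 0, "claw": 0},
  {"dx": 0.31, "dy": -0.34, "dz": 0, "rx": 0, "ry": 0, "rz": 0, "claw": 0},
  {"dx": 0.31, "dy": -0.34, "dz": 0, "rx": 0, "ry": 0, "rz": 0, "claw": 0},
  {"dx": 0.31, "dy": -0.34, "dz": 0, "rx": 0, "ry": 0, "rz": 0, "claw": 0},
  {"dx": 0.31, "dy": -0.34, "dz": 0, "rx": 0, "ry": 0, "rz": 0, "claw": 0},
  {"dx": 0.31, "dy": -0.34, "dz": 0, "rx": 0, "ry": 0, "rz": 0, "claw": 0},
  {"dx": 0.31, "dy": -0.34, "dz": 0, "rx": 0, "ry": 0, "rz": 0, "claw": 0},
])

```text
time_s: 2.3
ee_pos: [0.3288, -0.1737, 0.3027]
eef_rot: [3.141, -0.0, 0.351]
force: [-0.4, -0.2, 0.0]
grip_width: 0.0945
grip_force: 0.0
```

Emit:
step_arm([
  {"dx": 0.31, "dy": -0.34, "dz": 0, "rx": 0, "ry": 0, "rz": 0, "claw": 0},
  {"dx": 0.31, "dy": -0.34, "dz": 0, "rx": 0, "ry": 0, "rz": 0, "claw": 0},
  {"dx": 0.31, "dy": -0.34, "dz": 0, "rx": 0, "ry": 0, "rz": 0, "claw": 0},
  {"dx": 0.31, "dy": -0.34, "dz": 0, "rx": 0, "ry": 0, "rz": 0, "claw": 0},
  {"dx": 0, "dy": 0, "dz": 0, "rx": 0, "ry": 0, "rz": -0.095, "claw": 0},
  {"dx": 0, "dy": 0, "dz": 0, "rx": 0, "ry": 0, "rz": -0.095, "claw": 0},
  {"dx": 0, "dy": 0, "dz": 0, "rx": 0, "ry": 0, "rz": -0.095, "claw": 0},
  {"dx": 0, "dy": 0, "dz": 0, "rx": 0, "ry": 0, "rz": -0.095, "claw": 0},
  {"dx": 0, "dy": 0, "dz": 0, "rx": 0, "ry": 0, "rz": -0.095, "claw": 0},
  {"dx": 0, "dy": 0, "dz": 0, "rx": 0, "ry": 0, "rz": -0.095, "claw": 0},
])

```text
time_s: 3.3
ee_pos: [0.3981, -0.0051, 0.3025]
eef_rot: [3.141, -0.0, 1.253]
force: [-0.6, 0.4, 0.7]
grip_width: 0.094
grip_force: 0.0
```

Emit:
step_arm([
  {"dx": 0, "dy": 0, "dz": 0, "rx": 0, "ry": 0, "rz": -0.095, "claw": 0},
  {"dx": 0, "dy": 0, "dz": 0, "rx": 0, "ry": 0, "rz": -0.095, "claw": 0},
  {"dx": 0, "dy": 0, "dz": 0, "rx": 0, "ry": 0, "rz": -0.095, "claw": 0},
  {"dx": 0, "dy": 0, "dz": 0, "rx": 0, "ry": 0, "rz": -0.095, "claw": 0},
  {"dx": 0, "dy": 0, "dz": 0, "rx": 0, "ry": 0, "rz": -0.095, "claw": 0},
  {"dx": 0, "dy": 0, "dz": 0, "rx": 0, "ry": 0, "rz": -0.095, "claw": 0},
  {"dx": 0, "dy": 0, "dz": 0, "rx": 0, "ry": 0, "rz": -0.095, "claw": 0},
  {"dx": 0, "dy": 0, "dz": 0, "rx": 0, "ry": 0, "rz": 0, "claw": 0},
  {"dx": 0, "dy": 0, "dz": 0, "rx": 0, "ry": 0, "rz": 0, "claw": 0},
])

```text
time_s: 4.2
ee_pos: [0.3981, -0.0051, 0.3025]
eef_rot: [3.141, 0.0, 2.287]
force: [-0.8, 0.1, 0.2]
grip_width: 0.0941
grip_force: 0.0
```

Emit:
step_arm([
  {"dx": -0.135, "dy": 0.38, "dz": -0.125, "rx": 0, "ry": 0, "rz": 0, "claw": 0},
  {"dx": -0.135, "dy": 0.38, "dz": -0.125, "rx": 0, "ry": 0, "rz": 0, "claw": 0},
  {"dx": -0.135, "dy": 0.38, "dz": -0.125, "rx": 0, "ry": 0, "rz": 0, "claw": 0},
  {"dx": -0.135, "dy": 0.38, "dz": -0.125, "rx": 0, "ry": 0, "rz": 0, "claw": 0},
  {"dx": 0, "dy": 0, "dz": 0, "rx": 0, "ry": 0, "rz": 0, "claw": 0},
  {"dx": 0, "dy": 0, "dz": 0, "rx": 0, "ry": 0, "rz": 0, "claw": 0},
  {"dx": 0, "dy": 0, "dz": 0, "rx": 0, "ry": 0, "rz": 0, "claw": 0},
])

```text
time_s: 4.9
ee_pos: [0.5473, 0.0544, 0.3523]
eef_rot: [-3.141, -0.0, 2.29]
force: [-0.3, -0.5, -1.2]
grip_width: 0.0939
grip_force: 0.0
```

```bash
cat > look.py <<'E'
import sys
from h import *
pose()
p=cam('wrist',sys.argv[1]); w=world(p)
Z={'check_box':(.034,.046),'ink_pad':(.008,.022),'tally_center':(.015,.03),'stamp':(.03,.07),'label_roll':(.02,.03),'small_roll':(.01,.025)}
for t in (sys.argv[2:] or Z):
    for d in viewer.recognise(t,p)[:3]: print(t,round(d['score'],2),np.round(d['rect']),rect(w,d['rect'],*Z[t]))
E
python3 look.py w2
```

```text
4.9 pos [547.3  54.4 352.3] rpy [-1.7999e+02 -1.0000e-02  1.3119e+02] q [ 0.03  0.24  1.3  -0.    1.6  -0.69] F [-0.3 -0.5 -1.2] w 93.9 0.0
check_box 0.6 [321.   8. 419. 112.] (array([545.2, 224.6]), array([ 61.3, 107.6]), 7.7, 4219)
ink_pad 0.62 [324. 212. 360. 256.] (array([686.4,  31.9]), array([52.5, 70.4]), 42.3, 1556)
tally_center 0.77 [172. 124. 206. 168.] (array([435.7,  -4.7]), array([42. , 45.3]), 85.9, 858)
stamp 0.27 [168. 122. 210. 165.] None
small_roll 0.73 [234.   0. 279.  18.] (array([394.6, 181.1]), array([48.3, 11.7]), 40.5, 329)
```

View pics/w2.png

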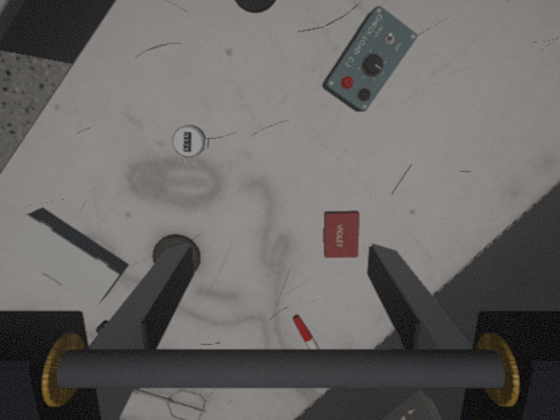

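The wrist picture shows the box at (370,58), the pad at (341,234) between the jaws' view, and the tally at (190,141) with its lever to the right and ring below. Its yaw is about 41°. Now for the pad.

```bash
python3 - <<'E'
from h import *
go(686.2,32.1,60,132.4)
E
```

```text
shift [-1.081  0.892  2.928] rz -0.012435369838605463
```

Emit:
step_arm([
  {"dx": -0.135, "dy": 0.1115, "dz": 0.366, "rx": 0, "ry": 0, "rz": 0, "claw": 0},
  {"dx": -0.135, "dy": 0.1115, "dz": 0.366, "rx": 0, "ry": 0, "rz": 0, "claw": 0},
  {"dx": -0.135, "dy": 0.1115, "dz": 0.366, "rx": 0, "ry": 0, "rz": 0, "claw": 0},
  {"dx": -0.135, "dy": 0.1115, "dz": 0.366, "rx": 0, "ry": 0, "rz": 0, "claw": 0},
  {"dx": -0.135, "dy": 0.1115, "dz": 0.366, "rx": 0, "ry": 0, "rz": 0, "claw": 0},
  {"dx": -0.135, "dy": 0.1115, "dz": 0.366, "rx": 0, "ry": 0, "rz": 0, "claw": 0},
  {"dx": -0.135, "dy": 0.1115, "dz": 0.366, "rx": 0, "ry": 0, "rz": 0, "claw": 0},
  {"dx": -0.135, "dy": 0.1115, "dz": 0.366, "rx": 0, "ry": 0, "rz": 0, "claw": 0},
  {"dx": 0, "dy": 0, "dz": 0, "rx": 0, "ry": 0, "rz": -0.012, "claw": 0},
  {"dx": 0, "dy": 0, "dz": 0, "rx": 0, "ry": 0, "rz": 0, "claw": 0},
])

```text
time_s: 6.25
ee_pos: [0.686, 0.0324, 0.0599]
eef_rot: [-3.141, -0.0, 2.311]
force: [-1.0, -0.6, 1.0]
grip_width: 0.0938
grip_force: 0.0
```

```bash
python3 look.py w3 ink_pad; python3 -c "
from h import *
go(686.2,32.1,20,132.4)"
```

```text
6.25 pos [686.   32.4  59.9] rpy [-1.7997e+02 -3.0000e-02  1.3243e+02] q [-0.01  0.76  1.22  0.    1.16 -0.75] F [-1.  -0.6  1. ] w 93.8 0.0
ink_pad 0.91 [238. 177. 325. 293.] (array([686.1,  32.2]), array([52.2, 70.5]), 42.5, 8766)
shift [ 0.001 -0.009  0.424] rz -8.544555250990823e-05
```

Emit:
step_arm([
  {"dx": 0, "dy": 0, "dz": 0.2, "rx": 0, "ry": 0, "rz": 0, "claw": 0},
  {"dx": 0, "dy": 0, "dz": 0.1, "rx": 0, "ry": 0, "rz": 0, "claw": 0},
  {"dx": 0, "dy": 0, "dz": 0.1, "rx": 0, "ry": 0, "rz": 0, "claw": 0},
  {"dx": 0, "dy": 0, "dz": 0, "rx": 0, "ry": 0, "rz": 0, "claw": 0},
  {"dx": 0, "dy": 0, "dz": 0, "rx": 0, "ry": 0, "rz": 0, "claw": 1},
  {"dx": 0, "dy": 0, "dz": 0, "rx": 0, "ry": 0, "rz": 0, "claw": 1},
  {"dx": 0, "dy": 0, "dz": 0, "rx": 0, "ry": 0, "rz": 0, "claw": 1},
  {"dx": 0, "dy": 0, "dz": 0, "rx": 0, "ry": 0, "rz": 0, "claw": 1},
  {"dx": 0, "dy": 0, "dz": 0, "rx": 0, "ry": 0, "rz": 0, "claw": 1},
  {"dx": 0, "dy": 0, "dz": 0, "rx": 0, "ry": 0, "rz": 0, "claw": 1},
], grip_force=20)

```text
time_s: 7.35
ee_pos: [0.6863, 0.0324, 0.0197]
eef_rot: [3.142, 0.0, 2.311]
force: [-0.2, -0.2, 0.9]
grip_width: 0.0498
grip_force: 20.3
```

```bash
python3 -c "
from h import *
pose()
go(560.2,110.9,100,97.85);go(560.2,110.9,100,97.85)"
```

```text
7.35 pos [686.3  32.4  19.7] rpy [180.     0.   132.39] q [-0.01  0.81  1.24 -0.    1.1  -0.75] F [-0.2 -0.2  0.9] w 49.8 20.3
shift [ 1.43  -0.402 -0.803] rz 0.3837328661422902
shift [ 1.43  -0.402 -0.803] rz 0.3837328661422902
```

Emit:
step_arm([
  {"dx": 0, "dy": 0, "dz": -0.3, "rx": 0, "ry": 0, "rz": 0, "claw": 1},
  {"dx": 0, "dy": 0, "dz": -0.3, "rx": 0, "ry": 0, "rz": 0, "claw": 1},
  {"dx": 0, "dy": 0, "dz": -0.2, "rx": 0, "ry": 0, "rz": 0, "claw": 1},
  {"dx": 0.286, "dy": -0.08, "dz": 0, "rx": 0, "ry": 0, "rz": 0, "claw": 1},
  {"dx": 0.286, "dy": -0.08, "dz": 0, "rx": 0, "ry": 0, "rz": 0, "claw": 1},
  {"dx": 0.286, "dy": -0.08, "dz": 0, "rx": 0, "ry": 0, "rz": 0, "claw": 1},
  {"dx": 0.286, "dy": -0.08, "dz": 0, "rx": 0, "ry": 0, "rz": 0, "claw": 1},
  {"dx": 0.286, "dy": -0.08, "dz": 0, "rx": 0, "ry": 0, "rz": 0, "claw": 1},
])

```text
time_s: 8.15
ee_pos: [0.5591, 0.1116, 0.0996]
eef_rot: [-3.142, -0.0, 2.31]
force: [1.4, 1.2, -1.4]
grip_width: 0.0496
grip_force: 20.0
```

Emit:
step_arm([
  {"dx": 0, "dy": 0, "dz": 0, "rx": 0, "ry": 0, "rz": 0.077, "claw": 1},
  {"dx": 0, "dy": 0, "dz": 0, "rx": 0, "ry": 0, "rz": 0.077, "claw": 1},
  {"dx": 0, "dy": 0, "dz": 0, "rx": 0, "ry": 0, "rz": 0.077, "claw": 1},
  {"dx": 0, "dy": 0, "dz": 0, "rx": 0, "ry": 0, "rz": 0.077, "claw": 1},
  {"dx": 0, "dy": 0, "dz": 0, "rx": 0, "ry": 0, "rz": 0.076, "claw": 1},
  {"dx": 0, "dy": 0, "dz": 0, "rx": 0, "ry": 0, "rz": 0, "claw": 1},
  {"dx": 0, "dy": 0, "dz": 0, "rx": 0, "ry": 0, "rz": 0, "claw": 1},
  {"dx": 0, "dy": 0, "dz": 0, "rx": 0, "ry": 0, "rz": 0, "claw": 1},
])

```text
time_s: 8.95
ee_pos: [0.5603, 0.111, 0.0996]
eef_rot: [-3.142, -0.0, 1.71]
force: [-0.2, 0.4, -1.4]
grip_width: 0.0497
grip_force: 20.0
```

```bash
python3 look.py w4 ink_pad check_box; python3 -c "
from h import *
go(560.2,110.9,20,97.85)"
```

```text
8.95 pos [560.3 111.   99.6] rpy [-180.     -0.     97.98] q [ 0.13  0.47  1.58  0.    1.08 -0.01] F [-0.2  0.4 -1.4] w 49.7 20.0
ink_pad 0.97 [227. 193. 336. 328.] None
check_box 0.89 [223.   1. 339. 136.] (array([547.6, 208.1]), array([60.6, 73. ]), 7.9, 12039)
shift [-0.002 -0.001  0.797] rz 0.0005600521421573351
```

View pics/w4.png

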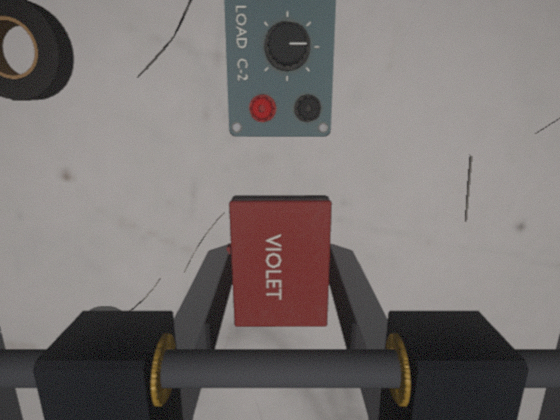

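The picture shows the pad held squarely, centred at (280,262), below the end of the box at (282,136).

Emit:
step_arm([
  {"dx": 0, "dy": 0, "dz": 0.3, "rx": 0, "ry": 0, "rz": 0, "claw": 1},
  {"dx": 0, "dy": 0, "dz": 0.3, "rx": 0, "ry": 0, "rz": 0, "claw": 1},
  {"dx": 0, "dy": 0, "dz": 0.1, "rx": 0, "ry": 0, "rz": 0, "claw": 1},
  {"dx": 0, "dy": 0, "dz": 0.07, "rx": 0, "ry": 0, "rz": 0, "claw": 1},
  {"dx": 0, "dy": 0, "dz": 0.028, "rx": 0, "ry": 0, "rz": 0, "claw": 1},
  {"dx": 0, "dy": 0, "dz": 0, "rx": 0, "ry": 0, "rz": 0, "claw": 1},
  {"dx": 0, "dy": 0, "dz": 0, "rx": 0, "ry": 0, "rz": 0, "claw": 0.2},
  {"dx": 0, "dy": 0, "dz": 0, "rx": 0, "ry": 0, "rz": 0, "claw": 0.2},
  {"dx": 0, "dy": 0, "dz": 0, "rx": 0, "ry": 0, "rz": 0, "claw": 0.2},
  {"dx": 0, "dy": 0, "dz": 0, "rx": 0, "ry": 0, "rz": 0, "claw": 0.2},
])

```text
time_s: 10.1
ee_pos: [0.5605, 0.1111, 0.0202]
eef_rot: [3.141, 0.0, 1.707]
force: [0.5, 0.1, 0.6]
grip_width: 0.0743
grip_force: 0.0
```

Emit:
step_arm([
  {"dx": 0, "dy": 0, "dz": -0.2, "rx": 0, "ry": 0, "rz": 0, "claw": 0.2},
  {"dx": 0, "dy": 0, "dz": -0.3, "rx": 0, "ry": 0, "rz": 0, "claw": 0.2},
  {"dx": 0, "dy": 0, "dz": -0.4, "rx": 0, "ry": 0, "rz": 0, "claw": 0.2},
  {"dx": 0, "dy": 0, "dz": -0.4, "rx": 0, "ry": 0, "rz": 0, "claw": 0.2},
  {"dx": 0, "dy": 0, "dz": -0.4, "rx": 0, "ry": 0, "rz": 0, "claw": 0.2},
  {"dx": 0, "dy": 0, "dz": -0.4, "rx": 0, "ry": 0, "rz": 0, "claw": 0.2},
  {"dx": 0, "dy": 0, "dz": 0, "rx": 0, "ry": 0, "rz": 0, "claw": 0.2},
  {"dx": 0, "dy": 0, "dz": 0, "rx": 0, "ry": 0, "rz": 0, "claw": 0.2},
])

```text
time_s: 10.9
ee_pos: [0.5604, 0.1111, 0.2303]
eef_rot: [3.14, 0.0, 1.707]
force: [-0.2, 0.8, -0.6]
grip_width: 0.0752
grip_force: 0.0
```

```bash
python3 look.py w5 ink_pad check_box; python3 -c "
from h import *
go(435.8,-4.5,200,-4)"
```

```text
10.9 pos [560.4 111.1 230.3] rpy [179.92   0.    97.83] q [ 0.13  0.34  1.45  0.    1.35 -0.01] F [-0.2  0.8 -0.6] w 75.2 0.0
ink_pad 0.91 [258. 146. 307. 213.] (array([561.3, 111.3]), array([51.5, 70.5]), 7.6, 3055)
check_box 0.98 [244.   1. 317. 124.] (array([545.5, 223.6]), array([ 61.4, 105.1]), 7.8, 7322)
shift [-0.975 -1.386  0.287] rz 1.1313934331514703
```

Emit:
step_arm([
  {"dx": -0.195, "dy": -0.277, "dz": 0, "rx": 0, "ry": 0, "rz": 0, "claw": 0.2},
  {"dx": -0.195, "dy": -0.277, "dz": 0, "rx": 0, "ry": 0, "rz": 0, "claw": 0.2},
  {"dx": -0.195, "dy": -0.277, "dz": 0, "rx": 0, "ry": 0, "rz": 0, "claw": 0.2},
  {"dx": -0.195, "dy": -0.277, "dz": 0, "rx": 0, "ry": 0, "rz": 0, "claw": 0.2},
  {"dx": -0.195, "dy": -0.277, "dz": 0, "rx": 0, "ry": 0, "rz": 0, "claw": 0.2},
  {"dx": 0, "dy": 0, "dz": 0, "rx": 0, "ry": 0, "rz": 0.0943, "claw": 0.2},
  {"dx": 0, "dy": 0, "dz": 0, "rx": 0, "ry": 0, "rz": 0.0943, "claw": 0.2},
  {"dx": 0, "dy": 0, "dz": 0, "rx": 0, "ry": 0, "rz": 0.0943, "claw": 0.2},
  {"dx": 0, "dy": 0, "dz": 0, "rx": 0, "ry": 0, "rz": 0.0943, "claw": 0.2},
  {"dx": 0, "dy": 0, "dz": 0, "rx": 0, "ry": 0, "rz": 0.0943, "claw": 0.2},
])

```text
time_s: 12.05
ee_pos: [0.436, -0.0044, 0.2289]
eef_rot: [-3.14, 0.001, 0.961]
force: [-0.4, 0.2, -0.3]
grip_width: 0.0748
grip_force: 0.0
```

Emit:
step_arm([
  {"dx": 0, "dy": 0, "dz": 0.3, "rx": 0, "ry": 0, "rz": 0.0943, "claw": 0.2},
  {"dx": 0, "dy": 0, "dz": 0.3, "rx": 0, "ry": 0, "rz": 0.0943, "claw": 0.2},
  {"dx": 0, "dy": 0, "dz": 0.3, "rx": 0, "ry": 0, "rz": 0.0943, "claw": 0.2},
  {"dx": 0, "dy": 0, "dz": 0.3, "rx": 0, "ry": 0, "rz": 0.0943, "claw": 0.2},
  {"dx": 0, "dy": 0, "dz": 0, "rx": 0, "ry": 0, "rz": 0.0943, "claw": 0.2},
  {"dx": 0, "dy": 0, "dz": 0, "rx": 0, "ry": 0, "rz": 0.0943, "claw": 0.2},
  {"dx": 0, "dy": 0, "dz": 0, "rx": 0, "ry": 0, "rz": 0.0943, "claw": 0.2},
  {"dx": 0, "dy": 0, "dz": 0, "rx": 0, "ry": 0, "rz": 0, "claw": 0.2},
  {"dx": 0, "dy": 0, "dz": 0, "rx": 0, "ry": 0, "rz": 0, "claw": 0.2},
])

```text
time_s: 12.95
ee_pos: [0.4361, -0.0044, 0.1093]
eef_rot: [-3.142, 0.001, -0.066]
force: [-0.2, 0.3, 0.1]
grip_width: 0.0751
grip_force: 0.0
```

```bash
python3 look.py w6 tally_center; python3 -c "
from h import *
import pickle
go(435.8,-4.5,28,-4)
a=cv2.imread('pics/w6.png'); cv2.imwrite('pics/w6c.png',cv2.resize(a[120:340,150:410],None,fx=2.5,fy=2.5))"
```

```text
12.95 pos [436.1  -4.4 109.3] rpy [-1.80e+02  6.00e-02 -3.76e+00] q [-0.09  0.19  1.95  0.    1.    1.54] F [-0.2  0.3  0.1] w 75.1 0.0
tally_center 0.97 [251. 179. 309. 251.] (array([435.7,  -5.4]), array([42., 45.]), 86.6, 2736)
shift [-0.004  0.002  0.816] rz 0.0020769625675620142
```

View pics/w6c.png

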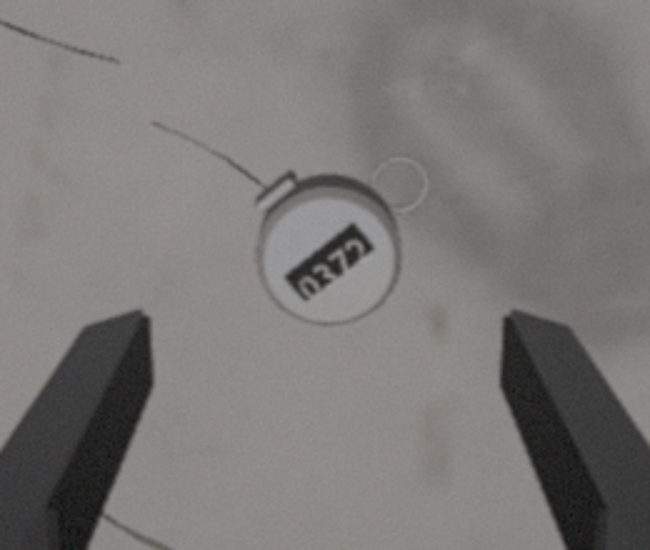

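The crop shows the tally between the fingers, lever upper left (275,190) and ring upper right (400,185), so the left-right grasp clears both. I'll fit the circle for its centre.

```bash
python3 -c "
from h import *
p=pickle.load(open('pics/w6.pkl','rb')); w=world(p)
m=w[170:260,240:320].reshape(-1,3)
for z0 in (.018,.022,.024):
    q=m[(m[:,2]>z0)&(m[:,2]<.03)]; print(z0,len(q),np.round(np.median(q,0)*1e3,1),np.round(q.min(0)*1e3,1),np.round(q.max(0)*1e3,1),cv2.minEnclosingCircle((q[:,:2]*1e3).astype(np.float32)))
q=m[(m[:,2]>.006)&(m[:,2]<.016)]; print('low',np.round(q.mean(0)*1e3,1),len(q))
"
```

```text
0.018 2672 [436.6  -4.8  24. ] [413.  -26.5  18.1] [458.9  15.8  27.3] ((436.3719177246094, -4.033170700073242), 24.225156784057617)
0.022 2328 [435.2  -5.1  24.1] [414.  -25.6  22. ] [458.9  14.9  27.3] ((436.9330749511719, -4.065688610076904), 23.59083366394043)
0.024 1307 [434.5  -5.5  24.6] [414.7 -24.7  24. ] [452.9  13.6  27.3] ((434.4602355957031, -5.356788635253906), 19.804855346679688)
low [452.6  -6.   11.7] 161
```

Emit:
step_arm([
  {"dx": -0.014, "dy": 0.008, "dz": 0.3, "rx": 0, "ry": 0, "rz": 0, "claw": 0.2},
  {"dx": 0, "dy": 0, "dz": 0.3, "rx": 0, "ry": 0, "rz": 0, "claw": 0.2},
  {"dx": 0, "dy": 0, "dz": 0.2, "rx": 0, "ry": 0, "rz": 0, "claw": 0.2},
  {"dx": 0, "dy": 0, "dz": 0.083, "rx": 0, "ry": 0, "rz": 0, "claw": 0.2},
  {"dx": 0, "dy": 0, "dz": 0, "rx": 0, "ry": 0, "rz": 0, "claw": 1},
  {"dx": 0, "dy": 0, "dz": 0, "rx": 0, "ry": 0, "rz": 0, "claw": 1},
  {"dx": 0, "dy": 0, "dz": 0, "rx": 0, "ry": 0, "rz": 0, "claw": 1},
  {"dx": 0, "dy": 0, "dz": 0, "rx": 0, "ry": 0, "rz": 0, "claw": 1},
  {"dx": 0, "dy": 0, "dz": 0, "rx": 0, "ry": 0, "rz": 0, "claw": 1},
])

```text
time_s: 13.95
ee_pos: [0.4353, -0.0051, 0.0222]
eef_rot: [3.142, -0.001, -0.07]
force: [-1.3, 0.1, 5.6]
grip_width: 0.0428
grip_force: 20.0
```

Emit:
step_arm([
  {"dx": 0, "dy": 0, "dz": -0.3, "rx": 0, "ry": 0, "rz": 0, "claw": 1},
  {"dx": 0, "dy": 0, "dz": -0.4, "rx": 0, "ry": 0, "rz": 0, "claw": 1},
  {"dx": 0, "dy": 0, "dz": -0.4, "rx": 0, "ry": 0, "rz": 0, "claw": 1},
  {"dx": 0, "dy": 0, "dz": -0.4, "rx": 0, "ry": 0, "rz": 0, "claw": 1},
  {"dx": 0, "dy": 0, "dz": 0, "rx": 0, "ry": 0, "rz": 0, "claw": 1},
  {"dx": 0, "dy": 0, "dz": 0, "rx": 0, "ry": 0, "rz": 0, "claw": 1},
])

```text
time_s: 14.55
ee_pos: [0.4349, -0.0051, 0.1717]
eef_rot: [-3.142, -0.001, -0.07]
force: [-0.2, 0.3, -2.2]
grip_width: 0.0427
grip_force: 20.0
```

```bash
python3 -c "
from h import *
pose()
go(530.6,325.3,171,98)"
```

```text
14.55 pos [434.9  -5.1 171.7] rpy [-1.80e+02 -7.00e-02 -4.02e+00] q [-0.1   0.1   1.89  0.    1.15  1.54] F [-0.2  0.3 -2.2] w 42.7 20.0
shift [ 0.723 -3.363  0.007] rz -1.133502636276704
```

Emit:
step_arm([
  {"dx": 0.0904, "dy": -0.4204, "dz": 0, "rx": 0, "ry": 0, "rz": 0, "claw": 1},
  {"dx": 0.0904, "dy": -0.4204, "dz": 0, "rx": 0, "ry": 0, "rz": 0, "claw": 1},
  {"dx": 0.0904, "dy": -0.4204, "dz": 0, "rx": 0, "ry": 0, "rz": 0, "claw": 1},
  {"dx": 0.0904, "dy": -0.4204, "dz": 0, "rx": 0, "ry": 0, "rz": 0, "claw": 1},
  {"dx": 0.0904, "dy": -0.4204, "dz": 0, "rx": 0, "ry": 0, "rz": 0, "claw": 1},
  {"dx": 0.0904, "dy": -0.4204, "dz": 0, "rx": 0, "ry": 0, "rz": 0, "claw": 1},
  {"dx": 0.0904, "dy": -0.4204, "dz": 0, "rx": 0, "ry": 0, "rz": 0, "claw": 1},
  {"dx": 0.0904, "dy": -0.4204, "dz": 0, "rx": 0, "ry": 0, "rz": 0, "claw": 1},
  {"dx": 0, "dy": 0, "dz": 0, "rx": 0, "ry": 0, "rz": -0.0945, "claw": 1},
  {"dx": 0, "dy": 0, "dz": 0, "rx": 0, "ry": 0, "rz": -0.0945, "claw": 1},
])

```text
time_s: 15.55
ee_pos: [0.5298, 0.3261, 0.1683]
eef_rot: [3.14, 0.004, 0.234]
force: [-0.2, 0.5, -1.4]
grip_width: 0.0425
grip_force: 20.0
```

Emit:
step_arm([
  {"dx": 0, "dy": 0, "dz": 0, "rx": 0, "ry": 0, "rz": -0.0945, "claw": 1},
  {"dx": 0, "dy": 0, "dz": 0, "rx": 0, "ry": 0, "rz": -0.0945, "claw": 1},
  {"dx": 0, "dy": 0, "dz": 0, "rx": 0, "ry": 0, "rz": -0.0945, "claw": 1},
  {"dx": 0, "dy": 0, "dz": 0, "rx": 0, "ry": 0, "rz": -0.0945, "claw": 1},
  {"dx": 0, "dy": 0, "dz": 0, "rx": 0, "ry": 0, "rz": -0.0945, "claw": 1},
  {"dx": 0, "dy": 0, "dz": 0, "rx": 0, "ry": 0, "rz": -0.0945, "claw": 1},
  {"dx": 0, "dy": 0, "dz": 0, "rx": 0, "ry": 0, "rz": -0.0945, "claw": 1},
  {"dx": 0, "dy": 0, "dz": 0, "rx": 0, "ry": 0, "rz": -0.0945, "claw": 1},
  {"dx": 0, "dy": 0, "dz": 0, "rx": 0, "ry": 0, "rz": -0.0945, "claw": 1},
  {"dx": 0, "dy": 0, "dz": 0, "rx": 0, "ry": 0, "rz": -0.0945, "claw": 1},
])

```text
time_s: 16.55
ee_pos: [0.53, 0.325, 0.1689]
eef_rot: [-3.138, 0.001, 1.717]
force: [0.5, -0.4, -0.6]
grip_width: 0.0424
grip_force: 20.0
```

Emit:
step_arm([
  {"dx": 0, "dy": 0, "dz": 0, "rx": 0, "ry": 0, "rz": 0, "claw": 1},
  {"dx": 0, "dy": 0, "dz": 0, "rx": 0, "ry": 0, "rz": 0, "claw": 1},
])

```text
time_s: 16.75
ee_pos: [0.5303, 0.3251, 0.17]
eef_rot: [-3.14, 0.001, 1.707]
force: [0.1, -0.1, -0.4]
grip_width: 0.0425
grip_force: 20.0
```

```bash
python3 look.py w7 tally_center; python3 -c "
from h import *
go(530.6,325.3,22.2,98)"
```

```text
16.75 pos [530.3 325.1 170. ] rpy [-1.7988e+02  4.0000e-02  9.7780e+01] q [0.49 0.5  1.36 0.   1.28 0.36] F [ 0.1 -0.1 -0.4] w 42.5 20.0
tally_center 0.77 [236. 216. 336. 316.] None
tally_center 0.23 [229.   0. 318.  51.] (array([504.6, 462.8]), array([65.1, 32.4]), 5.7, 2710)
shift [1.000e-03 3.000e-03 1.485e+00] rz -0.001776830891937051
```

View pics/w7.png

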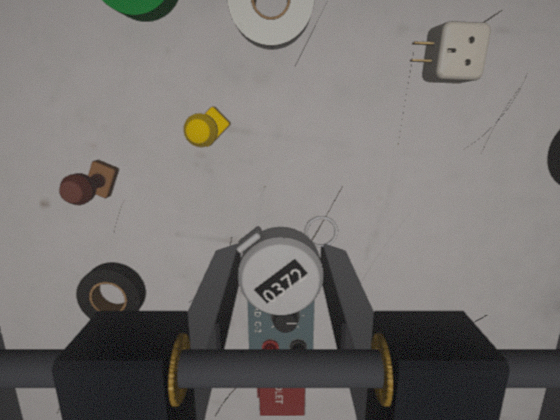

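The picture shows the tally held at (280,270), ring and lever pointing up, away from the box below it. Lowering.

Emit:
step_arm([
  {"dx": 0, "dy": 0.003, "dz": 0.4, "rx": 0, "ry": 0, "rz": 0, "claw": 1},
  {"dx": 0, "dy": 0, "dz": 0.4, "rx": 0, "ry": 0, "rz": 0, "claw": 1},
  {"dx": 0, "dy": 0, "dz": 0.3, "rx": 0, "ry": 0, "rz": 0, "claw": 1},
  {"dx": 0, "dy": 0, "dz": 0.2, "rx": 0, "ry": 0, "rz": 0, "claw": 1},
  {"dx": 0, "dy": 0, "dz": 0.1, "rx": 0, "ry": 0, "rz": 0, "claw": 1},
  {"dx": 0, "dy": 0, "dz": 0.08, "rx": 0, "ry": 0, "rz": 0, "claw": 1},
  {"dx": 0, "dy": 0, "dz": 0, "rx": 0, "ry": 0, "rz": 0, "claw": 1},
  {"dx": 0, "dy": 0, "dz": 0, "rx": 0, "ry": 0, "rz": 0, "claw": 1},
])

```text
time_s: 17.65
ee_pos: [0.5313, 0.3256, 0.0245]
eef_rot: [3.14, -0.0, 1.711]
force: [0.8, 0.3, -0.5]
grip_width: 0.0428
grip_force: 20.0
```

Emit:
step_arm([
  {"dx": 0, "dy": 0, "dz": 0, "rx": 0, "ry": 0, "rz": 0, "claw": 0.25},
  {"dx": 0, "dy": 0, "dz": 0, "rx": 0, "ry": 0, "rz": 0, "claw": 0.25},
  {"dx": 0, "dy": 0, "dz": 0, "rx": 0, "ry": 0, "rz": 0, "claw": 0.25},
  {"dx": 0, "dy": 0, "dz": 0, "rx": 0, "ry": 0, "rz": 0, "claw": 0.25},
  {"dx": 0, "dy": 0, "dz": -0.2, "rx": 0, "ry": 0, "rz": 0, "claw": 0.25},
  {"dx": 0, "dy": 0, "dz": -0.4, "rx": 0, "ry": 0, "rz": 0, "claw": 0.25},
  {"dx": 0, "dy": 0, "dz": -0.4, "rx": 0, "ry": 0, "rz": 0, "claw": 0.25},
  {"dx": 0, "dy": 0, "dz": -0.4, "rx": 0, "ry": 0, "rz": 0, "claw": 0.25},
  {"dx": 0, "dy": 0, "dz": -0.4, "rx": 0, "ry": 0, "rz": 0, "claw": 0.25},
  {"dx": 0, "dy": 0, "dz": 0, "rx": 0, "ry": 0, "rz": 0, "claw": 0.25},
])

```text
time_s: 18.65
ee_pos: [0.5325, 0.3262, 0.2098]
eef_rot: [3.133, -0.003, 1.711]
force: [1.2, -0.1, -0.4]
grip_width: 0.0704
grip_force: 0.0
```

```bash
python3 look.py w8 tally_center check_box label_roll; python3 -c "
from h import *
p=pickle.load(open('pics/w8.pkl','rb')); w=world(p)
q=w.reshape(-1,3); q=q[(abs(q[:,0]-.531)<.035)&(abs(q[:,1]-.325)<.035)&(q[:,2]>.022)&(q[:,2]<.03)]
print(len(q),np.round(np.median(q,0)*1e3,1),np.round(q.min(0)*1e3,1),np.round(q.max(0)*1e3,1))
go(500.9,479,200,193)"
```

```text
18.65 pos [532.5 326.2 209.8] rpy [179.5   -0.18  98.05] q [0.49 0.47 1.31 0.   1.35 0.35] F [ 1.2 -0.1 -0.4] w 70.4 0.0
tally_center 0.86 [255. 166. 308. 216.] (array([531.8, 322.9]), array([42.5, 45.3]), 86.6, 1488)
check_box 0.95 [245. 230. 312. 337.] (array([545.1, 224.9]), array([ 61.3, 108.4]), 7.8, 4980)
label_roll 0.91 [231.   1. 308.  58.] (array([504. , 468.3]), array([65. , 43.5]), 6.8, 2745)
label_roll 0.8 [112.   0. 192.  32.] (array([400.3, 464.5]), array([61. , 21.2]), 8.7, 1489)
1272 [532.8 323.5  24.2] [510.9 302.   22. ] [553.4 344.3  26.7]
shift [ 1.565 -0.078  0.02 ] rz -1.0550887053599864
```

Emit:
step_arm([
  {"dx": 0.39, "dy": -0.02, "dz": 0, "rx": 0, "ry": 0, "rz": 0, "claw": 0},
  {"dx": 0.39, "dy": -0.02, "dz": 0, "rx": 0, "ry": 0, "rz": 0, "claw": 0},
  {"dx": 0.39, "dy": -0.02, "dz": 0, "rx": 0, "ry": 0, "rz": 0, "claw": 0},
  {"dx": 0.39, "dy": -0.02, "dz": 0, "rx": 0, "ry": 0, "rz": 0, "claw": 0},
  {"dx": 0, "dy": 0, "dz": 0, "rx": 0, "ry": 0, "rz": -0.088, "claw": 0},
  {"dx": 0, "dy": 0, "dz": 0, "rx": 0, "ry": 0, "rz": -0.088, "claw": 0},
  {"dx": 0, "dy": 0, "dz": 0, "rx": 0, "ry": 0, "rz": -0.088, "claw": 0},
  {"dx": 0, "dy": 0, "dz": 0, "rx": 0, "ry": 0, "rz": -0.088, "claw": 0},
  {"dx": 0, "dy": 0, "dz": 0, "rx": 0, "ry": 0, "rz": -0.088, "claw": 0},
  {"dx": 0, "dy": 0, "dz": 0, "rx": 0, "ry": 0, "rz": -0.088, "claw": 0},
])

```text
time_s: 19.85
ee_pos: [0.5009, 0.4785, 0.2016]
eef_rot: [-3.139, -0.001, 2.546]
force: [-0.1, 0.4, -0.2]
grip_width: 0.0942
grip_force: 0.0
```

Emit:
step_arm([
  {"dx": 0, "dy": 0, "dz": 0.2, "rx": 0, "ry": 0, "rz": -0.088, "claw": 0},
  {"dx": 0, "dy": 0, "dz": 0.2, "rx": 0, "ry": 0, "rz": -0.088, "claw": 0},
  {"dx": 0, "dy": 0, "dz": 0.2, "rx": 0, "ry": 0, "rz": -0.088, "claw": 0},
  {"dx": 0, "dy": 0, "dz": 0.2, "rx": 0, "ry": 0, "rz": -0.088, "claw": 0},
  {"dx": 0, "dy": 0, "dz": 0.2, "rx": 0, "ry": 0, "rz": -0.088, "claw": 0},
  {"dx": 0, "dy": 0, "dz": 0, "rx": 0, "ry": 0, "rz": -0.088, "claw": 0},
  {"dx": 0, "dy": 0, "dz": 0, "rx": 0, "ry": 0, "rz": 0, "claw": 0},
  {"dx": 0, "dy": 0, "dz": 0, "rx": 0, "ry": 0, "rz": 0, "claw": 0},
  {"dx": 0, "dy": 0, "dz": 0, "rx": 0, "ry": 0, "rz": 0, "claw": 0},
])

```text
time_s: 20.75
ee_pos: [0.5012, 0.4788, 0.1036]
eef_rot: [3.142, 0.0, -2.917]
force: [-0.3, -0.3, 0.2]
grip_width: 0.094
grip_force: 0.0
```

```bash
python3 look.py w9 label_roll; python3 -c "
from h import *
go(501,479.2,23,193)"
```

```text
20.75 pos [501.2 478.8 103.6] rpy [ 1.7999e+02  1.0000e-02 -1.6710e+02] q [ 0.71  0.72  1.17  0.    1.25 -1.09] F [-0.3 -0.3  0.2] w 94.0 0.0
label_roll 0.62 [280.   8. 386. 124.] (array([395.9, 487.1]), array([65.4, 66. ]), 12.7, 8051)
label_roll 0.58 [242. 172. 332. 268.] (array([501.8, 480.6]), array([65.7, 64.1]), 11.8, 5745)
label_roll 0.57 [288. 304. 372. 392.] (array([601.6, 537.8]), array([58.2, 66.7]), 80.6, 2009)
shift [0.002 0.004 0.808] rz -0.0003187196171514491
```

View pics/w9.png

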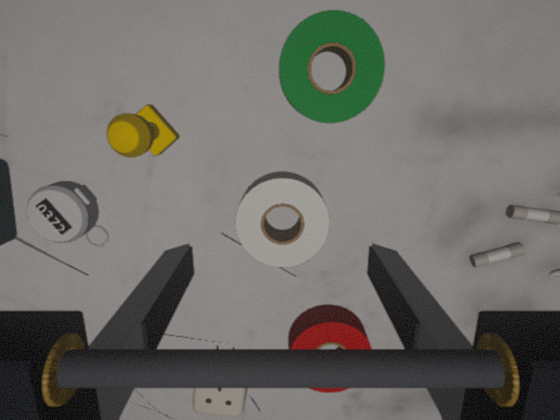

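The white roll at (282,222) sits between the open fingers, with red (328,345) and green (332,66) clear. Grasping.

Emit:
step_arm([
  {"dx": -0.008, "dy": 0.011, "dz": 0.3, "rx": 0, "ry": 0, "rz": 0, "claw": 0},
  {"dx": 0, "dy": 0, "dz": 0.3, "rx": 0, "ry": 0, "rz": 0, "claw": 0},
  {"dx": 0, "dy": 0, "dz": 0.15, "rx": 0, "ry": 0, "rz": 0, "claw": 0},
  {"dx": 0, "dy": 0, "dz": 0.056, "rx": 0, "ry": 0, "rz": 0, "claw": 0},
  {"dx": 0, "dy": 0, "dz": 0, "rx": 0, "ry": 0, "rz": 0, "claw": 1},
  {"dx": 0, "dy": 0, "dz": 0, "rx": 0, "ry": 0, "rz": 0, "claw": 1},
  {"dx": 0, "dy": 0, "dz": 0, "rx": 0, "ry": 0, "rz": 0, "claw": 1},
  {"dx": 0, "dy": 0, "dz": 0, "rx": 0, "ry": 0, "rz": 0, "claw": 1},
  {"dx": 0, "dy": 0, "dz": 0, "rx": 0, "ry": 0, "rz": 0, "claw": 1},
])

```text
time_s: 21.75
ee_pos: [0.5021, 0.4803, 0.024]
eef_rot: [3.141, 0.001, -2.913]
force: [-0.7, -1.6, 5.1]
grip_width: 0.0654
grip_force: 20.0
```

Emit:
step_arm([
  {"dx": 0, "dy": 0, "dz": -0.3, "rx": 0, "ry": 0, "rz": 0, "claw": 1},
  {"dx": 0, "dy": 0, "dz": -0.4, "rx": 0, "ry": 0, "rz": 0, "claw": 1},
  {"dx": 0, "dy": 0, "dz": -0.4, "rx": 0, "ry": 0, "rz": 0, "claw": 1},
  {"dx": 0, "dy": 0, "dz": -0.3, "rx": 0, "ry": 0, "rz": 0, "claw": 1},
  {"dx": 0, "dy": 0, "dz": 0, "rx": 0, "ry": 0, "rz": 0, "claw": 1},
  {"dx": 0, "dy": 0, "dz": 0, "rx": 0, "ry": 0, "rz": 0, "claw": 1},
])

```text
time_s: 22.35
ee_pos: [0.5017, 0.48, 0.163]
eef_rot: [3.141, 0.0, -2.913]
force: [0.0, -0.4, -1.6]
grip_width: 0.0651
grip_force: 20.0
```

```bash
python3 -c "
from h import *
pose()
go(634.2,237.2,164,187.85)"
```

```text
22.35 pos [501.7 480.  163. ] rpy [ 1.7999e+02  2.0000e-02 -1.6692e+02] q [ 0.71  0.67  1.11  0.    1.35 -1.09] F [ 0.  -0.4 -1.6] w 65.1 20.0
shift [-0.742 -2.665 -0.01 ] rz 0.058121299804136266
```

Emit:
step_arm([
  {"dx": -0.106, "dy": -0.381, "dz": 0, "rx": 0, "ry": 0, "rz": 0, "claw": 1},
  {"dx": -0.106, "dy": -0.381, "dz": 0, "rx": 0, "ry": 0, "rz": 0, "claw": 1},
  {"dx": -0.106, "dy": -0.381, "dz": 0, "rx": 0, "ry": 0, "rz": 0, "claw": 1},
  {"dx": -0.106, "dy": -0.381, "dz": 0, "rx": 0, "ry": 0, "rz": 0, "claw": 1},
  {"dx": -0.106, "dy": -0.381, "dz": 0, "rx": 0, "ry": 0, "rz": 0, "claw": 1},
  {"dx": -0.106, "dy": -0.381, "dz": 0, "rx": 0, "ry": 0, "rz": 0, "claw": 1},
  {"dx": -0.106, "dy": -0.379, "dz": 0, "rx": 0, "ry": 0, "rz": 0, "claw": 1},
  {"dx": 0, "dy": 0, "dz": 0, "rx": 0, "ry": 0, "rz": 0.058, "claw": 1},
  {"dx": 0, "dy": 0, "dz": 0, "rx": 0, "ry": 0, "rz": 0, "claw": 1},
  {"dx": 0, "dy": 0, "dz": 0, "rx": 0, "ry": 0, "rz": 0, "claw": 1},
])

```text
time_s: 23.35
ee_pos: [0.6337, 0.2375, 0.1616]
eef_rot: [-3.141, -0.002, -3.002]
force: [-0.3, 0.7, -1.0]
grip_width: 0.0654
grip_force: 20.0
```

```bash
python3 look.py w10 label_roll; python3 -c "
from h import *
go(634.2,237.2,24,187.85)"
```

```text
23.35 pos [633.7 237.5 161.6] rpy [-1.7999e+02 -1.1000e-01 -1.7198e+02] q [ 0.3   0.64  1.18  0.    1.33 -1.41] F [-0.3  0.7 -1. ] w 65.4 20.0
label_roll 0.76 [215. 195. 350. 333.] None
shift [-0.005 -0.008  1.383] rz 0.0020206570430370144
```

Emit:
step_arm([
  {"dx": -0.004, "dy": 0, "dz": 0.4, "rx": 0, "ry": 0, "rz": 0, "claw": 1},
  {"dx": 0, "dy": 0, "dz": 0.4, "rx": 0, "ry": 0, "rz": 0, "claw": 1},
  {"dx": 0, "dy": 0, "dz": 0.3, "rx": 0, "ry": 0, "rz": 0, "claw": 1},
  {"dx": 0, "dy": 0, "dz": 0.15, "rx": 0, "ry": 0, "rz": 0, "claw": 1},
  {"dx": 0, "dy": 0, "dz": 0.08, "rx": 0, "ry": 0, "rz": 0, "claw": 1},
  {"dx": 0, "dy": 0, "dz": 0.05, "rx": 0, "ry": 0, "rz": 0, "claw": 1},
  {"dx": 0, "dy": 0, "dz": 0, "rx": 0, "ry": 0, "rz": 0, "claw": 1},
  {"dx": 0, "dy": 0, "dz": 0, "rx": 0, "ry": 0, "rz": 0, "claw": 1},
])

```text
time_s: 24.25
ee_pos: [0.6353, 0.2375, 0.0263]
eef_rot: [3.141, 0.002, -3.004]
force: [1.2, 1.0, -0.5]
grip_width: 0.0655
grip_force: 20.0
```

```bash
python3 -c "
from h import *
pose()"
```

```text
24.25 pos [635.3 237.5  26.3] rpy [ 1.7998e+02  1.1000e-01 -1.7212e+02] q [ 0.3   0.78  1.27 -0.    1.09 -1.4 ] F [ 1.2  1.  -0.5] w 65.5 20.0
```

Lower 2 mm more, release, retreat and look.

Emit:
step_arm([
  {"dx": 0.006, "dy": 0, "dz": 0.02, "rx": 0, "ry": 0, "rz": 0, "claw": 1},
  {"dx": 0, "dy": 0, "dz": 0, "rx": 0, "ry": 0, "rz": 0, "claw": 1},
  {"dx": 0, "dy": 0, "dz": 0, "rx": 0, "ry": 0, "rz": 0, "claw": 0},
  {"dx": 0, "dy": 0, "dz": 0, "rx": 0, "ry": 0, "rz": 0, "claw": 0},
  {"dx": 0, "dy": 0, "dz": 0, "rx": 0, "ry": 0, "rz": 0, "claw": 0},
  {"dx": 0, "dy": 0, "dz": 0, "rx": 0, "ry": 0, "rz": 0, "claw": 0},
])

```text
time_s: 24.85
ee_pos: [0.634, 0.2371, 0.0228]
eef_rot: [-3.142, -0.0, -3.004]
force: [-0.4, 0.7, 0.4]
grip_width: 0.0927
grip_force: 0.0
```

Emit:
step_arm([
  {"dx": 0, "dy": 0, "dz": -0.2, "rx": 0, "ry": 0, "rz": 0, "claw": 0},
  {"dx": 0, "dy": 0, "dz": -0.4, "rx": 0, "ry": 0, "rz": 0, "claw": 0},
  {"dx": 0, "dy": 0, "dz": -0.4, "rx": 0, "ry": 0, "rz": 0, "claw": 0},
  {"dx": 0, "dy": 0, "dz": -0.4, "rx": 0, "ry": 0, "rz": 0, "claw": 0},
  {"dx": 0, "dy": 0, "dz": -0.4, "rx": 0, "ry": 0, "rz": 0, "claw": 0},
  {"dx": 0, "dy": 0, "dz": -0.2, "rx": 0, "ry": 0, "rz": 0, "claw": 0},
  {"dx": 0, "dy": 0, "dz": 0, "rx": 0, "ry": 0, "rz": 0, "claw": 0},
  {"dx": 0, "dy": 0, "dz": 0, "rx": 0, "ry": 0, "rz": 0, "claw": 0},
])

```text
time_s: 25.65
ee_pos: [0.6339, 0.2371, 0.2221]
eef_rot: [-3.141, -0.001, -3.004]
force: [-1.3, 0.9, -0.8]
grip_width: 0.094
grip_force: 0.0
```

```bash
python3 look.py w11; python3 -c "
from h import *
go(363.8,316,220,98)"
```

```text
25.65 pos [633.9 237.1 222.1] rpy [-1.7999e+02 -4.0000e-02 -1.7214e+02] q [ 0.3   0.59  1.1  -0.    1.44 -1.4 ] F [-1.3  0.9 -0.8] w 94.0 0.0
ink_pad 0.91 [125.  64. 206. 121.] (array([561. , 111.9]), array([51.7, 70.2]), 8.6, 3882)
tally_center 0.55 [358.  67. 410. 128.] (array([532.2, 322.5]), array([42.4, 44.6]), 87.3, 1746)
stamp 0.58 [436.   2. 488.  48.] (array([462.8, 375.1]), array([25. , 22.1]), 27.5, 910)
label_roll 0.91 [531. 161. 560. 222.] (array([610.6, 515.9]), array([53.4, 14.5]), 17.0, 574)
label_roll 0.58 [252. 149. 316. 217.] (array([634.5, 237.3]), array([65.5, 65.1]), 6.0, 2795)
shift [2.569 1.151 0.025] rz 0.9984783689190136
```

View pics/w11.png

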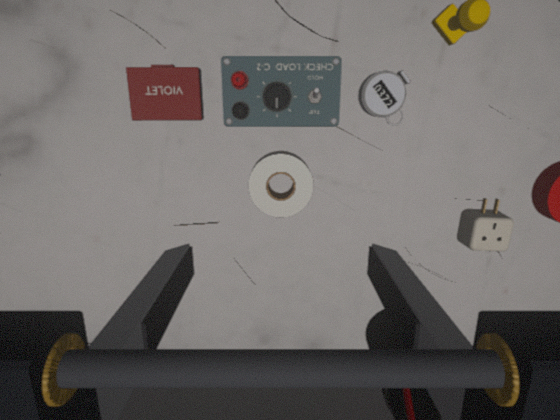

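The picture shows pad (165,93), box (280,91), tally (384,95) and roll (280,184) laid out cleanly. Next comes the stamp.

Emit:
step_arm([
  {"dx": 0.367, "dy": 0.1644, "dz": 0, "rx": 0, "ry": 0, "rz": 0, "claw": 0.2},
  {"dx": 0.367, "dy": 0.1644, "dz": 0, "rx": 0, "ry": 0, "rz": 0, "claw": 0.2},
  {"dx": 0.367, "dy": 0.1644, "dz": 0, "rx": 0, "ry": 0, "rz": 0, "claw": 0.2},
  {"dx": 0.367, "dy": 0.1644, "dz": 0, "rx": 0, "ry": 0, "rz": 0, "claw": 0.2},
  {"dx": 0.367, "dy": 0.1644, "dz": 0, "rx": 0, "ry": 0, "rz": 0, "claw": 0.2},
  {"dx": 0.367, "dy": 0.1644, "dz": 0, "rx": 0, "ry": 0, "rz": 0, "claw": 0.2},
  {"dx": 0.367, "dy": 0.1644, "dz": 0, "rx": 0, "ry": 0, "rz": 0, "claw": 0.2},
  {"dx": 0, "dy": 0, "dz": 0, "rx": 0, "ry": 0, "rz": 0.0908, "claw": 0.2},
  {"dx": 0, "dy": 0, "dz": 0, "rx": 0, "ry": 0, "rz": 0.0908, "claw": 0.2},
  {"dx": 0, "dy": 0, "dz": 0, "rx": 0, "ry": 0, "rz": 0.0908, "claw": 0.2},
])

```text
time_s: 27.0
ee_pos: [0.3636, 0.3162, 0.223]
eef_rot: [3.141, 0.0, 2.846]
force: [0.9, -0.2, -0.7]
grip_width: 0.075
grip_force: 0.0
```

Emit:
step_arm([
  {"dx": 0, "dy": 0, "dz": 0, "rx": 0, "ry": 0, "rz": 0.0908, "claw": 0.2},
  {"dx": 0, "dy": 0, "dz": 0, "rx": 0, "ry": 0, "rz": 0.0908, "claw": 0.2},
  {"dx": 0, "dy": 0, "dz": 0, "rx": 0, "ry": 0, "rz": 0.0908, "claw": 0.2},
  {"dx": 0, "dy": 0, "dz": 0, "rx": 0, "ry": 0, "rz": 0.0908, "claw": 0.2},
  {"dx": 0, "dy": 0, "dz": 0, "rx": 0, "ry": 0, "rz": 0.0908, "claw": 0.2},
  {"dx": 0, "dy": 0, "dz": 0, "rx": 0, "ry": 0, "rz": 0.0908, "claw": 0.2},
  {"dx": 0, "dy": 0, "dz": 0, "rx": 0, "ry": 0, "rz": 0.0908, "claw": 0.2},
  {"dx": 0, "dy": 0, "dz": 0, "rx": 0, "ry": 0, "rz": 0.0908, "claw": 0.2},
  {"dx": 0, "dy": 0, "dz": 0, "rx": 0, "ry": 0, "rz": 0, "claw": 0.2},
  {"dx": 0, "dy": 0, "dz": 0, "rx": 0, "ry": 0, "rz": 0, "claw": 0.2},
])

```text
time_s: 28.0
ee_pos: [0.3639, 0.316, 0.2229]
eef_rot: [-3.142, 0.0, 1.714]
force: [-0.6, -0.2, 0.3]
grip_width: 0.0753
grip_force: 0.0
```

```bash
python3 look.py w12 stamp; python3 -c "
from h import *
p=pickle.load(open('pics/w12.pkl','rb')); w=world(p)
q=w.reshape(-1,3); q=q[(abs(q[:,0]-.363)<.04)&(abs(q[:,1]-.316)<.04)]
for a,b in((.004,.014),(.03,.07),(.05,.07)):
    r=q[(q[:,2]>a)&(q[:,2]<b)]; print(len(r),cv2.minAreaRect((r[:,:2]*1e3).astype(np.float32)),np.round(np.median(r,0)*1e3,1))
im=cv2.imread('pics/w12.png'); cv2.imwrite('pics/w12c.png',cv2.resize(im[120:300,180:380],None,fx=3,fy=3))"
```

```text
28.0 pos [363.9 316.  222.9] rpy [-180.      0.     98.22] q [ 0.64  0.15  1.71 -0.    1.29  0.5 ] F [-0.6 -0.2  0.3] w 75.3 0.0
stamp 0.89 [266. 163. 295. 204.] (array([365.6, 316.3]), array([24.9, 24.7]), 7.7, 578)
stamp 0.87 [365. 121. 407. 159.] (array([461.1, 376.5]), array([24.8, 24.8]), 10.1, 662)
228 ((365.8590087890625, 316.6490478515625), (28.778400421142578, 21.706005096435547), 74.11430358886719) [365.7 325.4   9.8]
578 ((365.5558166503906, 316.3376770019531), (24.932416915893555, 24.710660934448242), 7.728870391845703) [365.4 318.2  55.5]
492 ((365.9606628417969, 315.80126953125), (23.23680877685547, 23.81280517578125), 51.67169952392578) [365.7 317.4  56. ]
```

View pics/w12c.png

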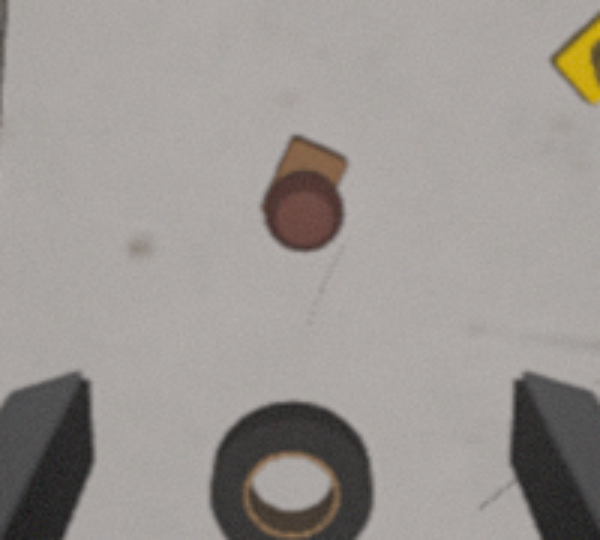

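The crop shows the brown stamp at (305,205), its foot tilted about 25° right of vertical, so its long side is at about 74°.

Emit:
step_arm([
  {"dx": 0, "dy": 0, "dz": 0, "rx": 0, "ry": 0, "rz": 0.067, "claw": 0.2},
  {"dx": 0, "dy": 0, "dz": 0, "rx": 0, "ry": 0, "rz": 0.067, "claw": 0.2},
  {"dx": 0, "dy": 0, "dz": 0, "rx": 0, "ry": 0, "rz": 0.067, "claw": 0.2},
  {"dx": 0, "dy": 0, "dz": 0, "rx": 0, "ry": 0, "rz": 0.067, "claw": 0.2},
  {"dx": 0.009, "dy": 0.017, "dz": 0.4, "rx": 0, "ry": 0, "rz": 0, "claw": 0.2},
  {"dx": 0, "dy": 0, "dz": 0.4, "rx": 0, "ry": 0, "rz": 0, "claw": 0.2},
  {"dx": 0, "dy": 0, "dz": 0.3, "rx": 0, "ry": 0, "rz": 0, "claw": 0.2},
  {"dx": 0, "dy": 0, "dz": 0, "rx": 0, "ry": 0, "rz": 0, "claw": 0.2},
  {"dx": 0, "dy": 0, "dz": 0, "rx": 0, "ry": 0, "rz": 0, "claw": 0.2},
])

```text
time_s: 29.0
ee_pos: [0.3661, 0.3166, 0.1138]
eef_rot: [3.142, -0.0, 1.29]
force: [-0.0, 0.2, -0.1]
grip_width: 0.0752
grip_force: 0.0
```

```bash
python3 look.py w13 stamp; python3 -c "
from h import *
p=pickle.load(open('pics/w13.pkl','rb')); w=world(p)
q=w.reshape(-1,3); q=q[(abs(q[:,0]-.363)<.04)&(abs(q[:,1]-.316)<.04)]
for a,b in((.004,.014),(.03,.07)):
    r=q[(q[:,2]>a)&(q[:,2]<b)]; print(len(r),cv2.minAreaRect((r[:,:2]*1e3).astype(np.float32)))
go(365.8,316.4,40,74.1)"
```

```text
29.0 pos [366.1 316.6 113.8] rpy [ 1.7999e+02 -1.0000e-02  7.3920e+01] q [0.64 0.28 1.82 0.   1.04 0.92] F [-0.   0.2 -0.1] w 75.2 0.0
stamp 0.83 [361.  72. 424. 126.] (array([461.1, 376.6]), array([24.8, 25. ]), 74.1, 1578)
stamp 0.57 [257. 192. 297. 249.] (array([365.8, 316.1]), array([25.6, 24.8]), 74.2, 1173)
500 ((367.8667297363281, 322.5045166015625), (16.572933197021484, 21.788976669311523), 74.87377166748047)
1173 ((365.8488464355469, 316.07696533203125), (25.550251007080078, 24.789918899536133), 74.18682861328125)
shift [-0.009 -0.007  0.748] rz -0.002264335680007434
```

Emit:
step_arm([
  {"dx": -0.005, "dy": -0.002, "dz": 0.3, "rx": 0, "ry": 0, "rz": 0, "claw": 0.2},
  {"dx": 0, "dy": 0, "dz": 0.3, "rx": 0, "ry": 0, "rz": 0, "claw": 0.2},
  {"dx": 0, "dy": 0, "dz": 0.138, "rx": 0, "ry": 0, "rz": 0, "claw": 0.2},
  {"dx": 0, "dy": 0, "dz": 0, "rx": 0, "ry": 0, "rz": 0, "claw": 0.2},
  {"dx": 0, "dy": 0, "dz": 0, "rx": 0, "ry": 0, "rz": 0, "claw": 1},
  {"dx": 0, "dy": 0, "dz": 0, "rx": 0, "ry": 0, "rz": 0, "claw": 1},
  {"dx": 0, "dy": 0, "dz": 0, "rx": 0, "ry": 0, "rz": 0, "claw": 1},
  {"dx": 0, "dy": 0, "dz": 0, "rx": 0, "ry": 0, "rz": 0, "claw": 1},
  {"dx": 0, "dy": 0, "dz": 0, "rx": 0, "ry": 0, "rz": 0, "claw": 1},
  {"dx": 0, "dy": 0, "dz": 0, "rx": 0, "ry": 0, "rz": 0, "claw": 1},
], grip_force=25)

```text
time_s: 30.1
ee_pos: [0.3655, 0.316, 0.0393]
eef_rot: [3.141, -0.0, 1.289]
force: [-1.3, 0.5, 0.7]
grip_width: 0.0308
grip_force: 0.0
```

Emit:
step_arm([
  {"dx": 0, "dy": 0, "dz": 0, "rx": 0, "ry": 0, "rz": 0, "claw": 1},
  {"dx": 0, "dy": 0, "dz": 0, "rx": 0, "ry": 0, "rz": 0, "claw": 1},
])

```text
time_s: 30.3
ee_pos: [0.3654, 0.316, 0.0391]
eef_rot: [-3.142, 0.0, 1.289]
force: [-1.0, -0.4, -0.2]
grip_width: 0.0234
grip_force: 25.0
```

Emit:
step_arm([
  {"dx": 0, "dy": 0, "dz": -0.2, "rx": 0, "ry": 0, "rz": 0, "claw": 1},
  {"dx": 0, "dy": 0, "dz": -0.3, "rx": 0, "ry": 0, "rz": 0, "claw": 1},
  {"dx": 0, "dy": 0, "dz": -0.3, "rx": 0, "ry": 0, "rz": 0, "claw": 1},
  {"dx": 0, "dy": 0, "dz": -0.3, "rx": 0, "ry": 0, "rz": 0, "claw": 1},
  {"dx": 0, "dy": 0, "dz": -0.1, "rx": 0, "ry": 0, "rz": 0, "claw": 1},
  {"dx": 0, "dy": 0, "dz": 0, "rx": 0, "ry": 0, "rz": 0, "claw": 1},
  {"dx": 0, "dy": 0, "dz": 0, "rx": 0, "ry": 0, "rz": 0, "claw": 1},
])

```text
time_s: 31.0
ee_pos: [0.365, 0.3157, 0.1578]
eef_rot: [-3.141, 0.001, 1.289]
force: [-0.3, 0.6, -0.8]
grip_width: 0.0233
grip_force: 25.0
```

```bash
python3 -c "
from h import *
pose()
go(561.1,111.6,162,98)"
```

```text
31.0 pos [365.  315.7 157.8] rpy [-1.7994e+02  8.0000e-02  7.3850e+01] q [0.64 0.22 1.78 0.   1.14 0.92] F [-0.3  0.6 -0.8] w 23.3 25.0
shift [-1.415  2.451 -0.042] rz -0.2683482400937382
```

Emit:
step_arm([
  {"dx": -0.177, "dy": 0.306, "dz": 0, "rx": 0, "ry": 0, "rz": 0, "claw": 1},
  {"dx": -0.177, "dy": 0.306, "dz": 0, "rx": 0, "ry": 0, "rz": 0, "claw": 1},
  {"dx": -0.177, "dy": 0.306, "dz": 0, "rx": 0, "ry": 0, "rz": 0, "claw": 1},
  {"dx": -0.177, "dy": 0.306, "dz": 0, "rx": 0, "ry": 0, "rz": 0, "claw": 1},
  {"dx": -0.177, "dy": 0.306, "dz": 0, "rx": 0, "ry": 0, "rz": 0, "claw": 1},
  {"dx": -0.177, "dy": 0.306, "dz": 0, "rx": 0, "ry": 0, "rz": 0, "claw": 1},
  {"dx": -0.177, "dy": 0.306, "dz": 0, "rx": 0, "ry": 0, "rz": 0, "claw": 1},
  {"dx": -0.177, "dy": 0.306, "dz": 0, "rx": 0, "ry": 0, "rz": 0, "claw": 1},
])

```text
time_s: 31.8
ee_pos: [0.5615, 0.1106, 0.157]
eef_rot: [-3.139, 0.001, 1.289]
force: [0.4, 0.5, -0.5]
grip_width: 0.0234
grip_force: 25.0
```

Emit:
step_arm([
  {"dx": 0, "dy": 0, "dz": 0, "rx": 0, "ry": 0, "rz": -0.067, "claw": 1},
  {"dx": 0, "dy": 0, "dz": 0, "rx": 0, "ry": 0, "rz": -0.067, "claw": 1},
  {"dx": 0, "dy": 0, "dz": 0, "rx": 0, "ry": 0, "rz": -0.067, "claw": 1},
  {"dx": 0, "dy": 0, "dz": 0, "rx": 0, "ry": 0, "rz": -0.067, "claw": 1},
  {"dx": 0, "dy": 0, "dz": 0, "rx": 0, "ry": 0, "rz": 0, "claw": 1},
  {"dx": 0, "dy": 0, "dz": 0, "rx": 0, "ry": 0, "rz": 0, "claw": 1},
  {"dx": 0, "dy": 0, "dz": 0, "rx": 0, "ry": 0, "rz": 0, "claw": 1},
])

```text
time_s: 32.5
ee_pos: [0.561, 0.1119, 0.1584]
eef_rot: [-3.141, 0.0, 1.707]
force: [-0.0, -0.1, -1.2]
grip_width: 0.0234
grip_force: 25.0
```

```bash
python3 -c "
from h import *
pose()
p=cam('wrist','w14')
go(561.1,111.6,53.5,97.85)"
```

```text
32.5 pos [561.  111.9 158.4] rpy [-179.94    0.     97.83] q [ 0.13  0.41  1.53 -0.    1.21 -0.  ] F [-0.  -0.1 -1.2] w 23.4 25.0
shift [-3.000e-03  1.000e-03  1.052e+00] rz 0.00014366191153827558
```

View pics/w14.png

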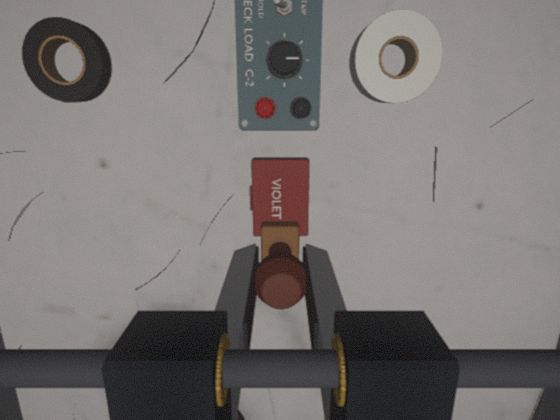

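The picture shows the stamp held upright and square, foot at (280,238), above the pad at (280,195). I'll lower it to just above contact.

Emit:
step_arm([
  {"dx": 0, "dy": 0, "dz": 0.3, "rx": 0, "ry": 0, "rz": 0, "claw": 1},
  {"dx": 0, "dy": 0, "dz": 0.3, "rx": 0, "ry": 0, "rz": 0, "claw": 1},
  {"dx": 0, "dy": 0, "dz": 0.2, "rx": 0, "ry": 0, "rz": 0, "claw": 1},
  {"dx": 0, "dy": 0, "dz": 0.15, "rx": 0, "ry": 0, "rz": 0, "claw": 1},
  {"dx": 0, "dy": 0, "dz": 0.06, "rx": 0, "ry": 0, "rz": 0, "claw": 1},
  {"dx": 0, "dy": 0, "dz": 0, "rx": 0, "ry": 0, "rz": 0, "claw": 1},
  {"dx": 0, "dy": 0, "dz": 0, "rx": 0, "ry": 0, "rz": 0, "claw": 1},
  {"dx": 0, "dy": 0, "dz": 0, "rx": 0, "ry": 0, "rz": 0, "claw": 1},
])

```text
time_s: 33.35
ee_pos: [0.5617, 0.112, 0.0592]
eef_rot: [3.14, 0.0, 1.71]
force: [0.1, 0.3, 0.1]
grip_width: 0.0232
grip_force: 25.0
```

Emit:
step_arm([
  {"dx": 0, "dy": 0, "dz": 0.02, "rx": 0, "ry": 0, "rz": 0, "claw": 1},
  {"dx": 0, "dy": 0, "dz": 0, "rx": 0, "ry": 0, "rz": 0, "claw": 1},
  {"dx": 0, "dy": 0, "dz": 0, "rx": 0, "ry": 0, "rz": 0, "claw": 1},
])

```text
time_s: 33.65
ee_pos: [0.5612, 0.1119, 0.0562]
eef_rot: [3.141, 0.0, 1.71]
force: [0.1, 0.8, -0.9]
grip_width: 0.0233
grip_force: 25.0
```

Emit:
step_arm([
  {"dx": 0, "dy": 0, "dz": 0.02, "rx": 0, "ry": 0, "rz": 0, "claw": 1},
  {"dx": 0, "dy": 0, "dz": 0, "rx": 0, "ry": 0, "rz": 0, "claw": 1},
  {"dx": 0, "dy": 0, "dz": 0, "rx": 0, "ry": 0, "rz": 0, "claw": 1},
])

```text
time_s: 33.95
ee_pos: [0.5612, 0.1119, 0.0541]
eef_rot: [-3.141, -0.0, 1.71]
force: [-0.2, 0.0, -0.5]
grip_width: 0.0233
grip_force: 25.0
```

Emit:
step_arm([
  {"dx": 0, "dy": 0, "dz": 0.007, "rx": 0, "ry": 0, "rz": 0, "claw": 1},
  {"dx": 0, "dy": 0, "dz": 0, "rx": 0, "ry": 0, "rz": 0, "claw": 1},
  {"dx": 0, "dy": 0, "dz": 0, "rx": 0, "ry": 0, "rz": 0, "claw": 1},
])

```text
time_s: 34.25
ee_pos: [0.5612, 0.1119, 0.0534]
eef_rot: [-3.142, 0.0, 1.71]
force: [-1.0, -0.5, -0.1]
grip_width: 0.0233
grip_force: 25.0
```

Emit:
step_arm([
  {"dx": 0, "dy": 0, "dz": 0.004, "rx": 0, "ry": 0, "rz": 0, "claw": 1},
  {"dx": 0, "dy": 0, "dz": 0, "rx": 0, "ry": 0, "rz": 0, "claw": 1},
  {"dx": 0, "dy": 0, "dz": 0, "rx": 0, "ry": 0, "rz": 0, "claw": 0.5},
  {"dx": 0, "dy": 0, "dz": 0, "rx": 0, "ry": 0, "rz": 0, "claw": 0.5},
  {"dx": 0, "dy": 0, "dz": 0, "rx": 0, "ry": 0, "rz": 0, "claw": 0.3},
  {"dx": 0, "dy": 0, "dz": 0, "rx": 0, "ry": 0, "rz": 0, "claw": 0.3},
  {"dx": 0, "dy": 0, "dz": 0, "rx": 0, "ry": 0, "rz": 0, "claw": 0.3},
])

```text
time_s: 34.95
ee_pos: [0.5612, 0.1119, 0.0531]
eef_rot: [3.142, -0.0, 1.71]
force: [0.5, 0.1, 0.3]
grip_width: 0.0597
grip_force: 0.0
```

Emit:
step_arm([
  {"dx": 0, "dy": 0, "dz": -0.1, "rx": 0, "ry": 0, "rz": 0, "claw": 0.3},
  {"dx": 0, "dy": 0, "dz": -0.3, "rx": 0, "ry": 0, "rz": 0, "claw": 0.3},
  {"dx": 0, "dy": 0, "dz": -0.4, "rx": 0, "ry": 0, "rz": 0, "claw": 0.3},
  {"dx": 0, "dy": 0, "dz": -0.4, "rx": 0, "ry": 0, "rz": 0, "claw": 0.3},
  {"dx": 0, "dy": 0, "dz": -0.4, "rx": 0, "ry": 0, "rz": 0, "claw": 0.3},
  {"dx": 0, "dy": 0, "dz": -0.4, "rx": 0, "ry": 0, "rz": 0, "claw": 0.3},
  {"dx": 0, "dy": 0, "dz": 0, "rx": 0, "ry": 0, "rz": 0, "claw": 0.3},
  {"dx": 0, "dy": 0, "dz": 0, "rx": 0, "ry": 0, "rz": 0, "claw": 0.3},
  {"dx": 0, "dy": 0, "dz": 0, "rx": 0, "ry": 0, "rz": 0, "claw": 0.3},
])

```text
time_s: 35.85
ee_pos: [0.5608, 0.1118, 0.2521]
eef_rot: [-3.14, 0.0, 1.71]
force: [0.4, 0.5, -0.6]
grip_width: 0.0654
grip_force: 0.0
```

```bash
python3 look.py w15 stamp ink_pad check_box; python3 - <<'E'
from h import *
p=pickle.load(open('pics/w15.pkl','rb')); w=world(p)
q=w.reshape(-1,3); q=q[(abs(q[:,0]-.561)<.04)&(abs(q[:,1]-.112)<.045)]
for a,b in((.008,.018),(.019,.029),(.045,.09)):
    r=q[(q[:,2]>a)&(q[:,2]<b)]; print(a,len(r),cv2.minAreaRect((r[:,:2]*1e3).astype(np.float32)),np.round(np.percentile(r[:,2],[50,95])*1e3,1))
p=cam('top','top1')
E
```

```text
35.85 pos [560.8 111.8 252.1] rpy [-179.91    0.     97.97] q [ 0.13  0.33  1.41 -0.    1.4  -0.01] F [ 0.4  0.5 -0.6] w 65.4 0.0
stamp 0.69 [267. 166. 298. 201.] (array([561.8, 111.5]), array([25.2, 25.1]), 51.4, 330)
ink_pad 0.68 [257. 144. 307. 209.] (array([561. , 111.4]), array([52. , 70.2]), 7.8, 2053)
check_box 0.61 [249.   6. 316. 123.] (array([545.3, 224.6]), array([ 61.5, 106.5]), 8.0, 6585)
0.008 2038 ((561.0177612304688, 111.41864013671875), (52.004310607910156, 70.21712493896484), 7.778620719909668) [13.9 15.2]
0.019 189 ((560.5707397460938, 119.46350860595703), (20.89161491394043, 13.351530075073242), 8.127776145935059) [23.8 25.3]
0.045 531 ((561.8038940429688, 111.51185607910156), (25.153091430664062, 25.08493995666504), 51.35826110839844) [69.3 71.9]
```

View pics/w15.png

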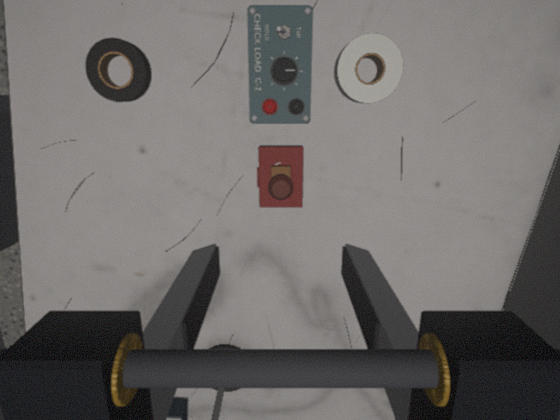

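The picture shows the stamp upright on the middle of the pad (281,178), in line with the box (280,65). The smaller roll has not moved. One last check of the counter's gap, then hand in.

```bash
python3 - <<'E'
from h import *
for n in ('top1','w11'):
    w=world(pickle.load(open(f'pics/{n}.pkl','rb'))).reshape(-1,3)*1e3
    d=w[:,:2]-[545,224.8]; t=np.radians(7.85); c,s=np.cos(t),np.sin(t)
    L=np.stack([d[:,0]*c+d[:,1]*s,-d[:,0]*s+d[:,1]*c],1)
    for nm,cx,cy,r,z0,z1 in(('tally',0,101,35,22,30),('roll',90,0,45,22,30),('box',0,0,60,34,45)):
        k=(np.hypot(L[:,0]-cx,L[:,1]-cy)<r)&(w[:,2]>z0)&(w[:,2]<z1)
        if k.sum(): print(n,nm,k.sum(),np.round(L[k].min(0),1),np.round(L[k].max(0),1))
E
```

```text
top1 tally 175 [-20.3  78.4] [ 20.4 118.9]
top1 roll 375 [ 56.9 -32.3] [122.1  33.2]
top1 box 541 [-31.9 -41. ] [29.9 54.1]
w11 tally 1477 [-18.9  78.3] [ 22.1 122.1]
w11 roll 2766 [ 57.7 -32.7] [123.1  32.6]
w11 box 7071 [-30.1 -53.3] [30.5 53.5]
```

```bash
python3 -c "
from h import *
print(hand_in())"
```

```text
the job is handed in; nothing more can be done
None
```

I laid out the sign-off place and handed it in at about 36 s: pad off the right end of the box, counter off the left, white roll behind the middle, and the stamp upright on the pad; measured gaps were about 25 mm for the pad and roll and 23 mm for the counter.

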